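# Shut and screw down the battery box of a scale model

## Task

Shut the hinged cover of the white battery box, then take the red flat-blade screwdriver from the wooden rack and drive the cover's brass slotted screw clockwise until it is fully home, keeping the bit pressed into the slot and turning the screw with the screwdriver only. Then stand the screwdriver back in the rack hole it came from and let go. Leave the model tower, potted plant, pencil cup and the other two rack tools as they are.

Things in the scene. Friction and masses are not known exactly. Their poses are not given: they have to be found in the camera images.
- box: white plastic battery box fixed to the desk, 140 (x) x 110 (y) x 50 high, open on top, three green cells inside. Origin: centre of its underside; z up. The cover is hinged along its +x upper edge (hinge axis parallel to y at x = +70, z = 50.5).
- cover (a joint): angle of the box's grey cover (140 x 110 x 8 thick, yellow patch near the hinge): 0 = shut (lying on the rim, its top at 58.5 above the desk), grows as it opens upward, starts 0.35 to 0.8 rad. Its stiff hinge stays where it is left; pushing down on its top 85 mm from the hinge needs about 4 N. Shut, it spans the whole box top; its free edge is at the box's -x side.
- screw_head: brass captive screw on the cover, on its centre line 112 mm from the hinge (at box x = -42, y = 0 when shut). Round head 28 diameter. Origin: centre of the slot's floor; z out of the cover; x along the slot. Slot: 20 long (closed by the rim at both ends), 5 deep, 4.4 wide at the floor and 8.4 wide at the top. With the cover shut, the slot floor is 66.9 mm above the desk at joint 0 and 61.5 mm when home. A half turn gives the same slot.
- screw_turn (a joint): turn of the screw: grows as it turns clockwise seen from above, sinking 1.7 mm per rad; starts 0 to 0.9 rad, stops hard at 3.2 rad = fully home. Needs about 0.08 N m; it does not turn by pushing alone and stays as left. A cam on its foot then hooks the box and holds the cover. The blade turns 0.1 to 0.3 rad freely in the slot before it bears; a push of 5 to 15 N keeps it seated.
- screwdriver: screwdriver with red, black-ribbed handle, 90 g, standing upright in the rack, bit down. Origin: centre of the handle; z up along the handle. Handle 32 (x) x 22 (y) x 75 high: grasp it across the 22 mm. Round shaft 9 diameter, flat blade 12 wide (along x, as the handle's wide side) x 2.6 thick (y); blade tip 97.5 mm below the origin, handle's underside 37.5 mm below it.
- rack: wooden tool rack fixed to the desk: board 60 (x) x 230 (y) x 12 thick, its top 75 mm above the desk, on two end legs; three 18 mm square through-holes at y = -70, 0, +70 (x = 0). Origin: centre of its underside, z up. A tool's shaft hangs through a hole and its handle rests on the board.
- awl: awl in the rack, dark turned wooden handle 30 diameter x 70; origin at the handle's centre. Leave alone.
- nutdriver: nut driver in the rack, round blue handle 26 diameter x 65 with yellow collar; origin at the handle's centre. Leave alone.
- tower_mid (a point): loose wooden model tower beside the box, base 56 x 56, 178 high; point on its axis 90 above its foot. Leave alone.
- pot_mid (a point): loose small plant in a white pot beside the box, 68 diameter, 102 high with leaves; point on its axis 50 above its foot. Leave alone.
- cup_mid (a point): loose yellow pencil cup behind the rack, 66 diameter, 90 high, pencils to 144; point on its axis 50 above its foot. Leave alone.
Mind the look-alikes: they are no part of the job. Leave any turquoise look-alike of the screwdriver alone.

How it is judged:
By the outcome, as a careful person would: the job done as asked, in the order asked, and still so for the second after the job is handed in, with the robot touching nothing.
It also fails if it takes over 72 s, if anything falls off the work surface, if the arm or the gripper's body presses on something with over 40 N, if the wrist force passes 120 N, or if a joint passes its speed limit or range.

## Robot

A 6-joint arm with a two-finger parallel gripper is mounted at the origin on the work surface. World frame = base frame: x ahead of the robot, y to its left, z up, the work surface at z = 0. Lengths are in mm, angles in degrees, forces in N, time in s.
With the tool pointing down it reaches from about 300 to 850 mm from the base axis. Payload 4.2 kg.
Tool frame: the origin (TCP) lies midway between the tips of the shut fingers; the grasp point (between the pads) lies 19 mm behind it; y points along the fingers, z is the direction in which the jaws open and shut, and the axes are right-handed (so a half turn about y gives the same grasp; the last joint's range is limited). The gripper opens to 91 mm and grips with 3 to 60 N. Pads are 32 mm wide; open, the fingers measure 118 mm over their backs; the gripper's body (76 mm by 178 mm) begins 60 mm behind the grasp point.
Start: joints at [-74.37, 18.312, 89.639, -0, 72.044, -1.146], TCP at [165.968, -550.543, 213.976] pointing down, gripper open.
Joint ranges: [-177.97, 177.97], [-48.28, 115.42], [12.27, 149.76], [-77.06, 257.06], [2.81, 150.46], [-146.56, 146.56]. Speed limits (degrees/s): [147.25, 147.25, 180, 180, 180, 180].

## Interface

Orientations are given as [roll, pitch, yaw] about the fixed x, y, z axes, in that order (R = Rz(yaw) Ry(pitch) Rx(roll)).
In Python, from workcell import env gives the robot as it stands.
- The arm moves only by the shell command python3 -m handwheel 'ROWS' [FORCE]. ROWS is JSON, a list of rows, each a list of 3 entries, a list of its own where there are three numbers: the opening, from 0 (shut) to 1 (fully open), then the shift along the tool's x, y, z in mm, then the turn, a rotation vector about the tool's x, y, z in degrees. A call has exactly 10 rows; each row shifts and turns the commanded pose from where the row before left it, along the tool's axes as they then stand; what a row does not reach is not made up. A row lasts 1/12 s, in which the tool goes at most 41.7 mm and 7.16 degrees, less where a joint would pass 70% of its speed; a pose out of reach is approached as far as the arm can. A call is refused whole if a number of a shift passes 41.7 or a number of a turn 7.16, either way. A call with a gripper value outside its range is refused whole. The fingers move at their own pace and stop on an object; FORCE is the grip in N (left out, the last holds). Time passes only in rows, so rows that do not move let the fingers close, or fill a call up. It gives the time, the measured TCP pose, the force and the opening at its end, in the units of the state.
- env.state(): the state, without advancing time (a new reading comes with each control period).
- env.grab_frame(name): name is "scene" or "side" or "wrist"; returns the picture (480x640x3 uint8, red, green, blue); there is no depth.
- env.camera_info(name): a dict with "fx", "fy", "cx", "cy" (pixels), "k1" (the pictures are not rectified: a ray, as slopes to the right and down, at radius r is drawn at 1 + k1 r^2 times it, then the intrinsics apply), "camera_from_world" (4x4, takes a point from world to camera coordinates); the wrist camera has in their place "mount" (4x4, takes a point from camera to tool coordinates, whose origin is the TCP and whose axes are the tool frame's). Camera axes: x right, y down, z forward; pixel columns grow to the right and rows downward; lengths in mm; the calibration is good to about 2 mm. A picture is of the moment at which its call begins: read the wrist's pose just before it. camera_info takes no time and is no camera call.
- env.job_done(): hands the job in, once; it reports no verdict.
Trained networks look in the newest picture that a camera, given by its name, has taken for a name from the list of things; names that differ only in an ending like _2 or _b are one class to them, and where a whole thing is asked for, a point or a joint stands for the part that bears it (a point fixed in the world has none). Each returns a list of dicts, best first, with "p" (0 to 1); they miss things now and then, are a little off and sometimes report something else, mostly with a low value. They report only what shows in the picture. A call takes as long as a camera call. They do not tell look-alikes from the thing itself.
- env.masks_of(camera, label): "region" (480x640 bool, what is visible of it) and "location" ([column, row] in pixels, amid what is visible of it).
The state is a dict: "time_s": time; "qpos": joint angles; "qvel": joint speeds; "effort": joint torques, N m; "ee_pos": TCP position; "ee_rot": TCP orientation; "force": force on the tool from outside, world axes, zero at the start; "torque": the same for the moment, N m; "gripper_width": finger opening in mm.
Only numpy, scipy, OpenCV 4.12 (cv2) and the standard library are available. Lean on these libraries where they do the work, as an engineer would, in place of code of your own. Each camera call takes 0.05 s, during which the arm holds its last target.

## Working session

There is one attempt and no reset: what is moved stays moved. The work goes in short steps, Python scripts to look and compute and a shell command to move; the robot and the scene stay as the last step left them, time stands still between calls to the robot, and variables do not carry over. Pictures are saved under pics/ and viewed, and the job is handed in when it is done.

```bash
ls -la; mkdir -p pics; python3 - <<'E'
from workcell import env
import cv2,json
print(env.state())
for n in("scene","side","wrist"):
    f=env.grab_frame(n); cv2.imwrite(f"pics/{n}0.png",f[:,:,::-1]); print(n,env.camera_info(n))
E
```

```text
total 12
drwxr-xr-x  3 agent agent 4096 Dec  6 19:14 .
drwxr-xr-x 23 root  root  4096 Dec  6 19:14 ..
drwxr-xr-x  2 agent agent 4096 Dec  6 19:14 pics
{'time_s': 0.0, 'qpos': array([-7.43682277e+01,  1.83530691e+01,  8.97067878e+01, -1.19763805e-03,
        7.20421820e+01, -1.14597748e+00]), 'qvel': array([-0.01134633, -0.04690449,  0.04289192, -0.03348255, -0.0545308 ,
        0.03906779]), 'effort': array([ 8.98221006e-04, -4.12456620e+01, -2.31969059e+01,  7.28236581e-02,
        4.56775795e-02, -1.57011682e-04]), 'ee_pos': array([ 165.83896768, -550.04516495,  213.10336612]), 'ee_rot': array([-9.01020413e+01,  9.02344741e-04, -1.63221881e+02]), 'force': array([ 0.25520208, -0.39646176, -0.02283806]), 'torque': array([-0.00207728,  0.002664  ,  0.0271272 ]), 'gripper_width': 91.17538468041926}
scene {'fx': 503.5239210916665, 'fy': 503.5239210916665, 'cx': 308.65398422599, 'cy': 230.25772330004187, 'k1': -0.049542633494803166, 'camera_from_world': array([[ 8.72624010e-01,  4.88346606e-01, -6.70298941e-03,
        -4.81229186e+02],
       [ 3.63305458e-01, -6.58238676e-01, -6.593413
[... 488 characters left out ...]
 -6.73297079e-01,
         7.85444805e+01],
       [ 1.53207283e-02, -6.73253446e-01, -7.39253050e-01,
         1.06830789e+03],
       [ 0.00000000e+00,  0.00000000e+00,  0.00000000e+00,
         1.00000000e+00]])}
wrist {'fx': 367.3007307057023, 'fy': 367.3007307057023, 'cx': 315.4460077159015, 'cy': 245.0637497876307, 'k1': 0.02211768706141344, 'mount': array([[-5.32647800e-04,  9.67298298e-01,  2.53640924e-01,
        -7.21098159e+01],
       [ 1.66544069e-04, -2.53640871e-01,  9.67298445e-01,
        -1.70826480e+02],
       [ 9.99999844e-01,  5.57471781e-04, -2.59965429e-05,
        -1.51083964e-01],
       [ 0.00000000e+00,  0.00000000e+00,  0.00000000e+00,
         1.00000000e+00]])}
```

View pics/scene0.png

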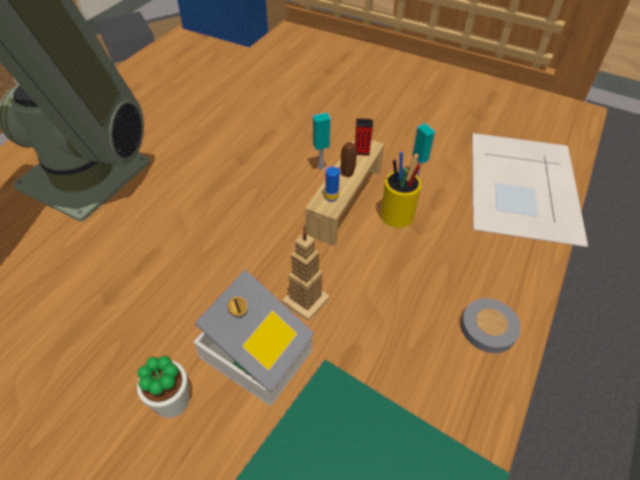

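View pics/side0.png

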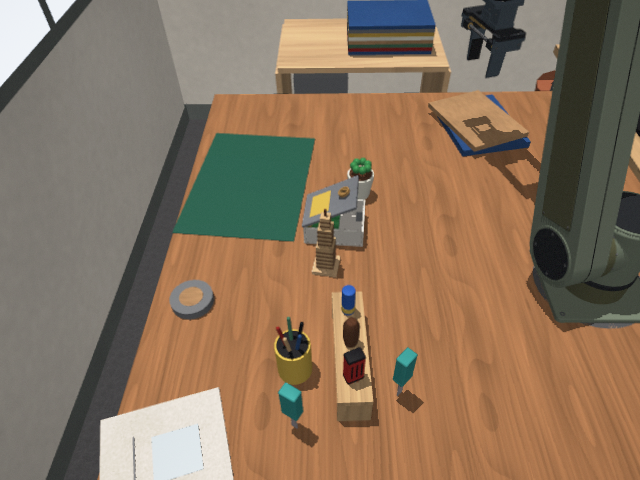

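View pics/wrist0.png

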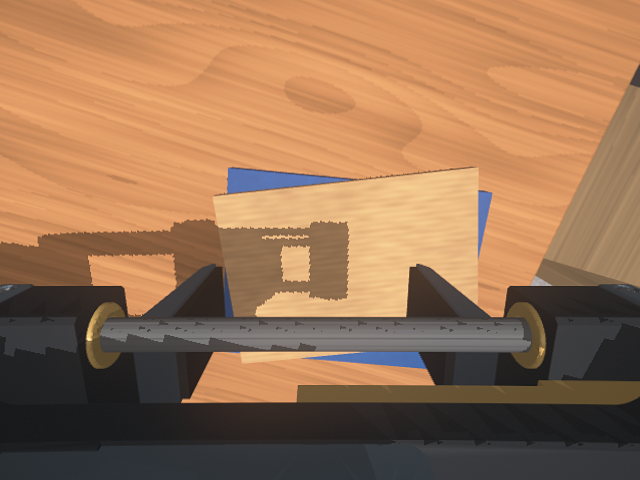

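```bash
cat > h.py <<'E'
from workcell import env
import numpy as np, cv2
from scipy.spatial.transform import Rotation as Rn
from scipy.optimize import least_squares
def cam(n,st=None):
    i=env.camera_info(n)
    if n=="wrist":
        st=st or env.state(); T=np.eye(4); T[:3,:3]=Rn.from_euler('xyz',st['ee_rot'],degrees=True).as_matrix(); T[:3,3]=st['ee_pos']
        C=np.linalg.inv(T@i['mount'])
    else: C=i['camera_from_world']
    return (i['fx'],i['fy'],i['cx'],i['cy'],i['k1'],np.array(C))
def proj(c,P):
    P=np.atleast_2d(P); q=P@c[5][:3,:3].T+c[5][:3,3]; s=q[:,:2]/q[:,2:]
    s=s*(1+c[4]*(s**2).sum(1,keepdims=True)); return s*[c[0],c[1]]+[c[2],c[3]]
def ray(c,p):
    d=(np.array(p,float)-[c[2],c[3]])/[c[0],c[1]]; s=d.copy()
    for _ in range(20): s=d/(1+c[4]*(s@s))
    R=c[5][:3,:3]; o=-R.T@c[5][:3,3]; v=R.T@np.r_[s,1]; return o,v/np.linalg.norm(v)
def tri(obs):
    A=np.zeros((3,3));b=np.zeros(3)
    for c,p in obs:
        o,v=ray(c,p); M=np.eye(3)-np.outer(v,v); A+=M;b+=M@o
    X=np.linalg.solve(A,b); return X,[np.linalg.norm(proj(c,X)[0]-p) for c,p in obs]
def atz(c,p,z):
    o,v=ray(c,p); return o+v*(z-o[2])/v[2]
def save(f,name): cv2.imwrite(f"pics/{name}.png",f[:,:,::-1])
def crop(f,name,x0,y0,x1,y1,k):
    save(cv2.resize(f[y0:y1,x0:x1],None,fx=k,fy=k,interpolation=cv2.INTER_CUBIC),name)
E
python3 - <<'E'
from h import *
for n,b in(("scene",(180,250,340,420)),("side",(290,170,390,290))):
    f=env.grab_frame(n); crop(f,n+"_box",*b,5 if n=="scene" else 5)
    crop(f,n+"_rack",*((290,90,450,250) if n=="scene" else (260,270,420,430)),4)
    for l in("box","screwdriver","rack","screw_head","awl","nutdriver","tower_mid","pot_mid","cup_mid"):
        print(n,l,[(np.round(d['location']).tolist(),round(d['p'],2),int(d['region'].sum())) for d in env.masks_of(n,l)])
print(env.state()['time_s'])
E
```

```text
scene box [([254.0, 342.0], 0.93, 9422), ([346.0, 156.0], 0.25, 512)]
scene screwdriver [([422.0, 144.0], 0.96, 631), ([365.0, 133.0], 0.69, 621), ([256.0, 332.0], 0.57, 7083), ([320.0, 135.0], 0.55, 693)]
scene rack []
scene screw_head [([237.0, 306.0], 0.82, 328)]
scene awl []
scene nutdriver [([330.0, 180.0], 0.57, 494)]
scene tower_mid [([305.0, 282.0], 0.87, 2320)]
scene pot_mid [([166.0, 387.0], 0.81, 2542)]
scene cup_mid [([402.0, 194.0], 0.68, 2146)]
side box [([338.0, 213.0], 0.89, 2933)]
side screwdriver [([408.0, 370.0], 0.96, 555), ([286.0, 408.0], 0.84, 556)]
side rack [([347.0, 383.0], 0.58, 2729)]
side screw_head []
side awl [([353.0, 331.0], 0.74, 416)]
side nutdriver [([351.0, 304.0], 0.68, 394), ([350.0, 385.0], 0.46, 2716)]
side tower_mid [([326.0, 250.0], 0.9, 1194)]
side pot_mid [([364.0, 174.0], 0.7, 701)]
side cup_mid [([292.0, 356.0], 0.78, 1808)]
1.15
```

View pics/scene_box.png

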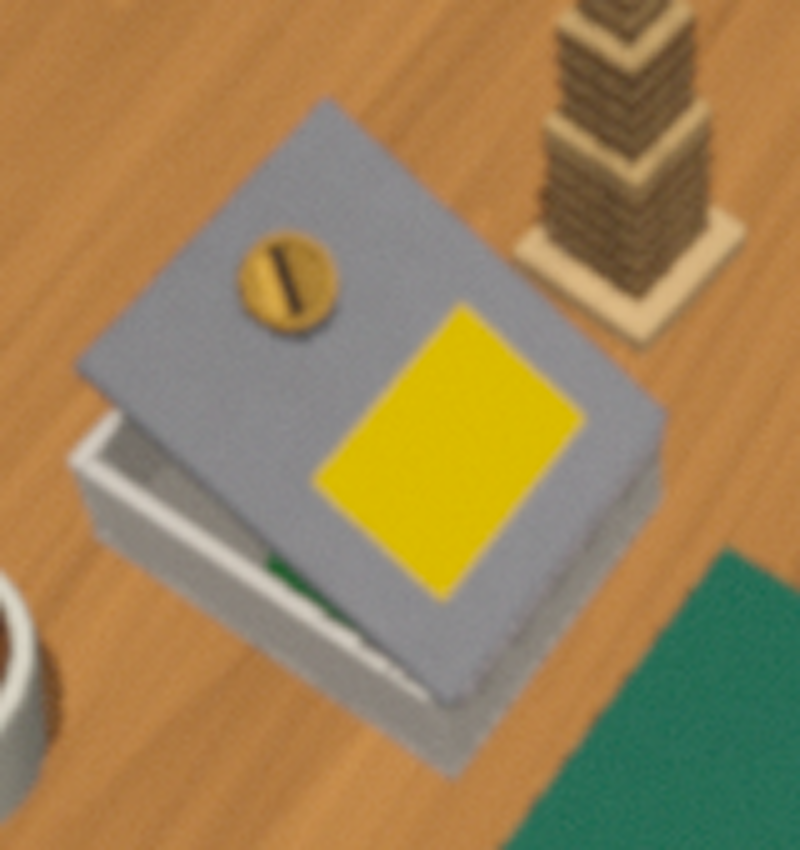

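View pics/side_box.png

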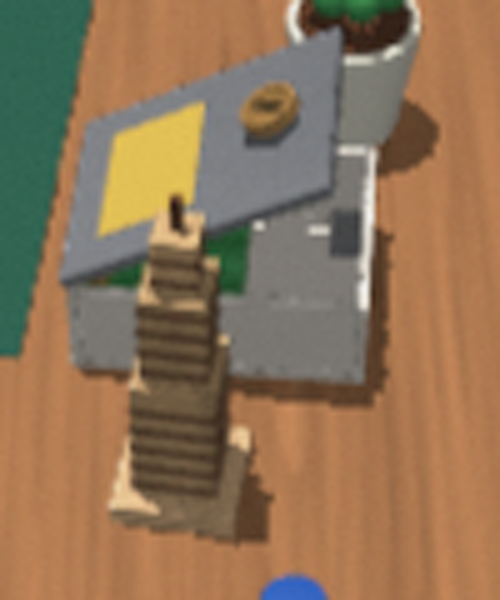

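View pics/scene_rack.png

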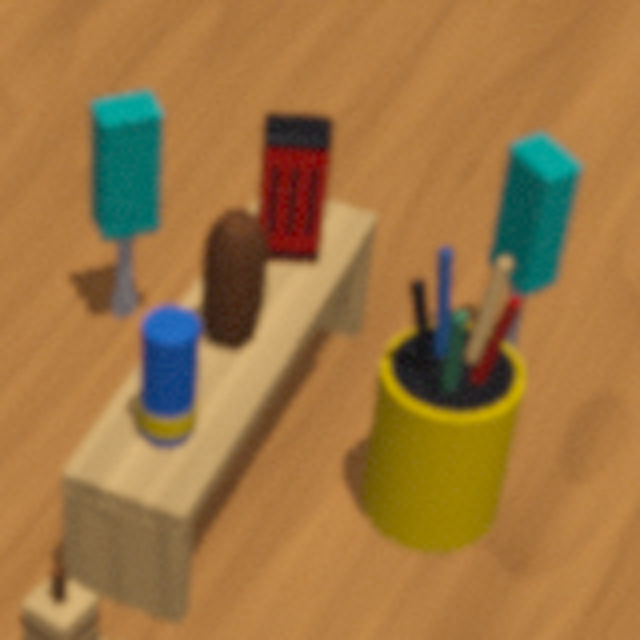

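View pics/side_rack.png

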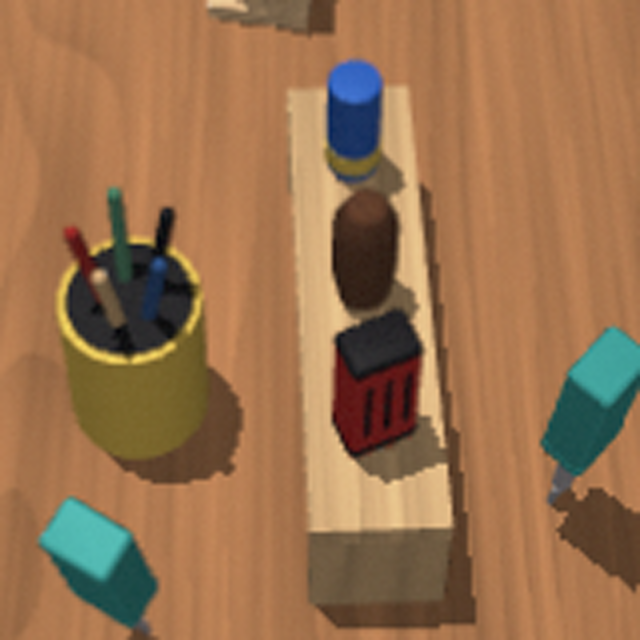

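```bash
cat > fit0.py <<'E'
from h import *
cs={'s':cam('scene'),'d':cam('side')}
off={'s':{'b':((180,250),5),'r':((290,90),4)},'d':{'b':((290,170),5),'r':((260,270),4)}}
def px(c,k,p): o,s=off[c][k]; return (np.array(p)+.5)/s-.5+o
def fit(fn,obs,x0,k,lab):
    def res(x): return np.concatenate([proj(cs[c],fn(x,m))[0]-px(c,k,p) for c,m,p in obs])
    r=least_squares(res,x0,loss='soft_l1'); print(lab,np.round(r.x,3)); print(np.round(res(r.x).reshape(-1,2),1).tolist()); return r.x
def T(x,P): 
    c,s=np.cos(x[2]),np.sin(x[2]); return np.array([x[0]+c*P[0]-s*P[1],x[1]+s*P[0]+c*P[1],P[2]])
def box(x,m):
    if m[0]=='b': return T(x,m[1:])
    u,v,t=m[1:]; a=x[3]; return T(x,(70-u*np.cos(a)+t*np.sin(a),v,50.5+u*np.sin(a)+t*np.cos(a)))
B=[('s',('b',70,-55,0),(452,778)),('s',('b',-70,-55,50),(75,460)),('s',('b',-70,-55,0),(105,543)),('s',('b',70,55,0),(662,495)),
('s',('c',140,55,8),(325,97)),('s',('c',140,-55,8),(80,365)),
('d',('b',-70,55,0),(362,382)),('d',('b',70,55,0),(72,368)),('d',('b',-70,-55,50),(375,148)),
('d',('c',140,-55,8),(340,30)),('d',('c',140,55,8),(333,187)),('d',('c',0,55,8),(65,278)),('d',('c',0,-55,8),(88,122))]
xb=fit(box,B,[530,-170,0,.5],'b','box')
c=cs['s']
S=[('s',('c',112,0,21),(288,282)),('d',('c',112,0,21),(270,110))]
for cc,m,p in S: print(proj(cs[cc],box(xb,m))[0],px(cc,'b',p))
# slot in cover plane
def oncover(cn,p,t):
    o,v=ray(cs[cn],px(cn,'b',p)); P0=box(xb,('c',0,0,t)); e=box(xb,('c',1,0,t))-P0; n=box(xb,('c',0,0,t+1))-P0
    X=o+v*((P0-o)@n)/(v@n); yv=box(xb,('c',0,1,t))-P0; return (X-P0)@e,(X-P0)@yv
for t in (16,20): print([np.round(oncover('s',p,t),1) for p in((273,245),(300,312),(288,282))],[np.round(oncover('d',p,t),1) for p in((270,110),(258,105),(285,98))])
R=[('s',(30,115,75),(375,213)),('s',(-30,-115,75),(65,475)),('s',(30,-115,75),(192,518)),('s',(30,-115,0),(185,618)),
('d',(30,-115,75),(290,88)),('d',(-30,-115,75),(408,88)),('d',(30,115,75),(310,530)),('d',(-30,115,75),(452,527))]
xr=fit(T,R,[530,200,0],'r','rack')
print([np.round(T(xr,(0,y,75)),1) for y in(-70,0,70)])
D=[('s',(-16,-11,75),(268,117)),('s',(16,-11,75),(330,118))]
for cc,p in(('s',(297,132)),('d',(378,340))): print(cc,atz(cs[cc],px(cc,'r',p),150))
E
python3 fit0.py
```

```text
box [ 5.51758e+02 -1.69463e+02 -7.50000e-02  5.02000e-01]
[[1.3, 0.9], [-1.3, 0.5], [-1.5, -0.4], [0.6, 0.8], [0.5, -0.4], [-0.6, 0.2], [1.1, 0.7], [0.3, 0.4], [0.8, 0.5], [0.3, -0.3], [-0.2, 0.6], [-1.1, 1.3], [-0.5, 0.7]]
[238.167891   305.59065919] [237.2 306. ]
[343.31811368 190.97196004] [343.6 191.6]
[array([122.5,   5.7]), array([104.3,  -3.6]), array([112.4,   0.6])] [array([109.8,  -4.1]), array([103.2, -10.8]), array([117.2,  -8.7])]
[array([122.6,   4.1]), array([104.5,  -5.2]), array([112.6,  -1. ])] [array([112.3,   1.2]), array([105.7,  -5.4]), array([119.7,  -3.3])]
rack [5.26552e+02 1.95960e+02 4.30000e-02]
[[1.1, 1.1], [-0.1, 0.3], [-1.0, 0.7], [-0.7, 3.1], [-0.8, 1.0], [-0.2, -0.1], [0.3, 1.4], [0.8, 0.7]]
[array([529.5, 126. ,  75. ]), array([526.6, 196. ,  75. ]), array([523.6, 265.9,  75. ])]
s [523.39173827 261.87750445 150.        ]
d [524.56304458 263.87430412 150.        ]
```

```bash
cat >> h.py <<'E'
def plan(goal,yaw,calls=1,st=None,roundto=1,rows=None):
    """constant row taking TCP from measured state to goal (world), turning to yaw"""
    st=st or env.state(); p=st['ee_pos']; y0=st['ee_rot'][2]; N=rows or 10*calls
    dy=(yaw-y0+180)%360-180; w=round(-dy/N,2)
    M=np.zeros((2,2)); 
    for k in range(N):
        a=np.radians(y0-w*k); M+=np.array([[np.cos(a),-np.sin(a)],[np.sin(a),np.cos(a)]])
    d=np.array(goal)-p; s=np.linalg.solve(M,d[:2])
    a=np.radians(y0-w*N/2); print('now',np.round(p,1),'rot',np.round(st['ee_rot'],2),'t',round(st['time_s'],2),'F',np.round(st['force'],1))
    print('row x%d: [%.1f,%.1f,%.1f],[0,%.2f,0]'%(N,s[0],-d[2]/N,s[1],w))
    P=p[:2].copy(); out=[]
    for k in range(N):
        a=np.radians(y0-w*k); P=P+[np.cos(a)*s[0]-np.sin(a)*s[1],np.sin(a)*s[0]+np.cos(a)*s[1]]; out.append(np.round(P).astype(int).tolist())
    print(out[::max(1,N//6)])
E
python3 - <<'E'
from h import *
s,d=cam('scene'),cam('side')
for n,a,b in (('tower',(305,282),(326,250)),('pot',(166,387),(364,174)),('cup',(402,194),(292,356)),('turqA',(320,135),(408,370)),('turqB',(422,144),(286,408))):
    X,e=tri([(s,a),(d,b)]); print(n,np.round(X),np.round(e,1))
plan((529,-202,160),-94,2)
E
```

```text
tower [572. -48.  57.] [0.3 0.2]
pot [ 485. -298.   61.] [5.5 3. ]
cup [633. 214.  58.] [0.5 0.5]
turqA [432. 259.  89.] [0.7 0.9]
turqB [629. 327.  94.] [3.2 3.8]
now [ 166.  -550.6  214. ] rot [ -89.99   -0.   -163.23] t 1.15 F [ 0.6 -0.1 -1.4]
row x20: [-26.6,2.7,2.7],[0,-3.46,0]
[[192, -545], [269, -521], [339, -483], [402, -433], [454, -372], [495, -303], [523, -228]]
```

```bash
python3 -m handwheel '[[0,[-26.6,2.5,2.7],[0,-3.46,0]],[0,[-26.6,2.5,2.7],[0,-3.46,0]],[0,[-26.6,2.5,2.7],[0,-3.46,0]],[0,[-26.6,2.5,2.7],[0,-3.46,0]],[0,[-26.6,2.5,2.7],[0,-3.46,0]],[0,[-26.6,2.5,2.7],[0,-3.46,0]],[0,[-26.6,2.5,2.7],[0,-3.46,0]],[0,[-26.6,2.5,2.7],[0,-3.46,0]],[0,[-26.6,2.5,2.7],[0,-3.46,0]],[0,[-26.6,2.5,2.7],[0,-3.46,0]]]' 20
python3 -m handwheel '[[0,[-26.6,2.5,2.7],[0,-3.46,0]],[0,[-26.6,2.5,2.7],[0,-3.46,0]],[0,[-26.6,2.5,2.7],[0,-3.46,0]],[0,[-26.6,2.5,2.7],[0,-3.46,0]],[0,[-26.6,2.5,2.7],[0,-3.46,0]],[0,[-26.6,2.5,2.7],[0,-3.46,0]],[0,[-26.6,2.5,2.7],[0,-3.46,0]],[0,[-26.6,2.5,2.7],[0,-3.46,0]],[0,[-26.6,2.5,2.7],[0,-3.46,0]],[0,[-26.6,2.5,2.7],[0,-3.46,0]]]'
python3 - <<'E'
from h import *
st=env.state(); save(env.grab_frame('wrist'),'w1'); print(st['qpos'])
plan((529,-202,110),-94,1)
E
```

```text
time_s: 1.98
ee_pos: [402.7, -432.2, 188.8]
ee_rot: [-90.0, -0.0, -128.5]
force: [0.0, -0.8, -0.2]
gripper_width: 27.1
time_s: 2.82
ee_pos: [529.2, -201.0, 163.8]
ee_rot: [-90.0, -0.0, -93.9]
force: [0.9, -0.4, -0.1]
gripper_width: 0.5
[-2.19562479e+01  1.95680092e+01  9.53297899e+01 -2.54851954e-04
  6.50752089e+01 -1.81031518e+01]
now [ 529.5 -196.3  163.3] rot [-90.04   0.24 -93.62] t 2.87 F [ 1.4  3.6 -0.3]
row x10: [0.6,5.3,-0.0],[0,0.04,0]
[[529, -197], [529, -197], [529, -198], [529, -199], [529, -199], [529, -200], [529, -200], [529, -201], [529, -201], [529, -202]]
```

View pics/w1.png

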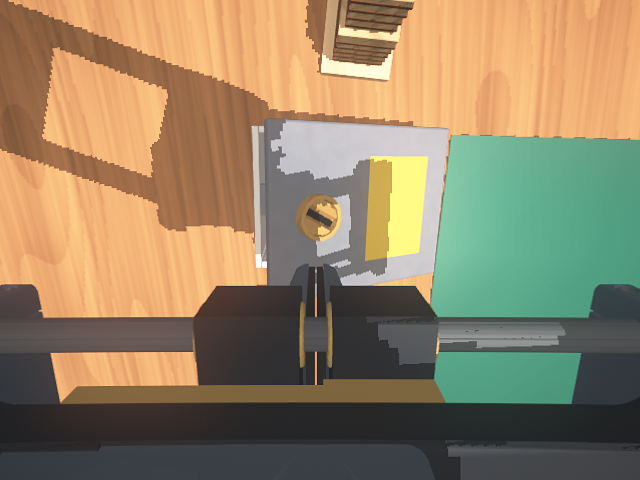

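```bash
python3 -m handwheel '[[0,[0,8,0],[0,0,0]],[0,[0,8,0],[0,0,0]],[0,[0,8,0],[0,0,0]],[0,[0,8,0],[0,0,0]],[0,[0,8,0],[0,0,0]],[0,[0,8,0],[0,0,0]],[0,[0,6,0],[0,0,0]],[0,[0,6,0],[0,0,0]],[0,[0,6,0],[0,0,0]],[0,[0,6,0],[0,0,0]]]'
python3 -m handwheel '[[0,[0,5,0],[0,0,0]],[0,[0,5,0],[0,0,0]],[0,[0,5,0],[0,0,0]],[0,[0,5,0],[0,0,0]],[0,[0,3,0],[0,0,0]],[0,[0,3,0],[0,0,0]],[0,[0,2,0],[0,0,0]],[0,[0,2,0],[0,0,0]],[0,[0,1,0],[0,0,0]],[0,[0,0,0],[0,0,0]]]'
python3 -c "
from workcell import env;s=env.state();print(s['ee_pos'],s['force'])"
```

```text
time_s: 3.7
ee_pos: [528.7, -202.3, 91.6]
ee_rot: [-90.0, -0.0, -94.0]
force: [-1.0, -0.3, 2.6]
gripper_width: 0.6
time_s: 4.53
ee_pos: [528.8, -202.2, 60.7]
ee_rot: [-90.0, -0.0, -94.0]
force: [-0.7, 0.1, 0.1]
gripper_width: 0.4
[ 528.77169257 -202.16980607   60.74874699] [-0.68975186  0.11217021  0.12827332]
```

```bash
python3 -m handwheel '[[0,[0,0.7,0],[0,0,0]],[0,[0,0.7,0],[0,0,0]],[0,[0,0.7,0],[0,0,0]],[0,[0,0.7,0],[0,0,0]],[0,[0,0.7,0],[0,0,0]],[0,[0,0.7,0],[0,0,0]],[0,[0,0.5,0],[0,0,0]],[0,[0,0,0],[0,0,0]],[0,[0,0,0],[0,0,0]],[0,[0,0,0],[0,0,0]]]'
python3 -c "
from workcell import env;s=env.state();print(s['ee_pos'],s['force'])"
```

```text
time_s: 5.37
ee_pos: [529.0, -202.3, 58.6]
ee_rot: [-89.9, -0.0, -94.0]
force: [-3.9, 0.9, 15.9]
gripper_width: 0.5
[ 528.95304717 -202.30707321   58.59951313] [-3.88112063  0.85969659 15.92899867]
```

```bash
python3 -m handwheel '[[0,[0,-10,0],[0,0,0]],[0,[0,-25,0],[0,0,0]],[0,[0,-25,0],[0,0,0]],[0,[0,-25,0],[0,0,0]],[0,[0,-10,0],[0,0,0]],[0,[0,0,0],[0,0,0]],[0,[0,0,0],[0,0,0]],[0,[0,0,0],[0,0,0]],[0,[0,0,0],[0,0,0]],[0,[0,0,0],[0,0,0]]]'
python3 - <<'E'
from h import *
st=env.state(); f=env.grab_frame('wrist');np.save('w2.npy',f); print(st['ee_pos'],st['ee_rot']); c=cam('wrist',st)
import pickle;pickle.dump(c,open('w2.pkl','wb'))
save(f,'w2'); s=env.grab_frame('scene'); crop(s,'s2',180,250,340,410,5); np.save('s2.npy',s)
crop(f,'w2c',220,120,420,270,4)
xb=(551.8,-169.5,-.075)
import math
P=[551.8-42*math.cos(.075),-169.5+42*math.sin(.075),72]; print(P,proj(c,P),proj(cam('scene'),P))
E
```

```text
time_s: 6.2
ee_pos: [527.9, -201.9, 149.7]
ee_rot: [-90.2, 0.0, -94.0]
force: [-0.6, -0.1, 0.1]
gripper_width: 0.3
[ 527.90661906 -201.86821933  149.71233191] [-9.01569101e+01  4.58408781e-02 -9.40240266e+01]
[509.91806963928724, -166.35295229454482, 72] [[284.79418106 205.98939722]] [[229.50151961 316.71181826]]
```

View pics/w2.png

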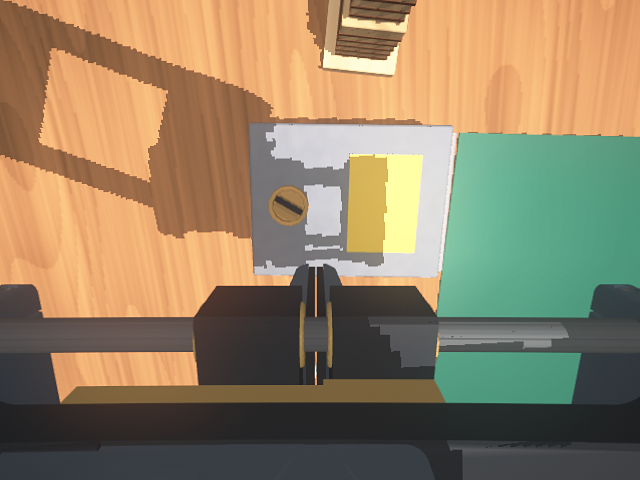

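View pics/w2c.png

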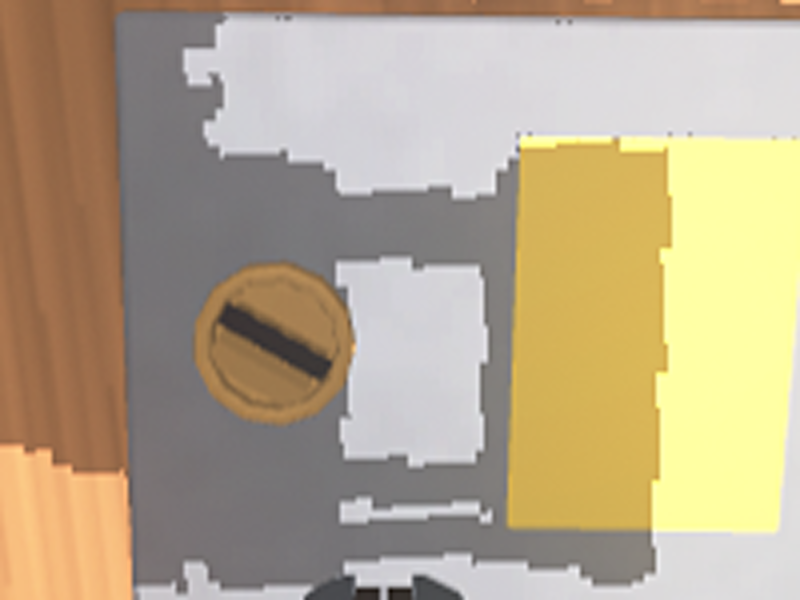

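View pics/s2.png

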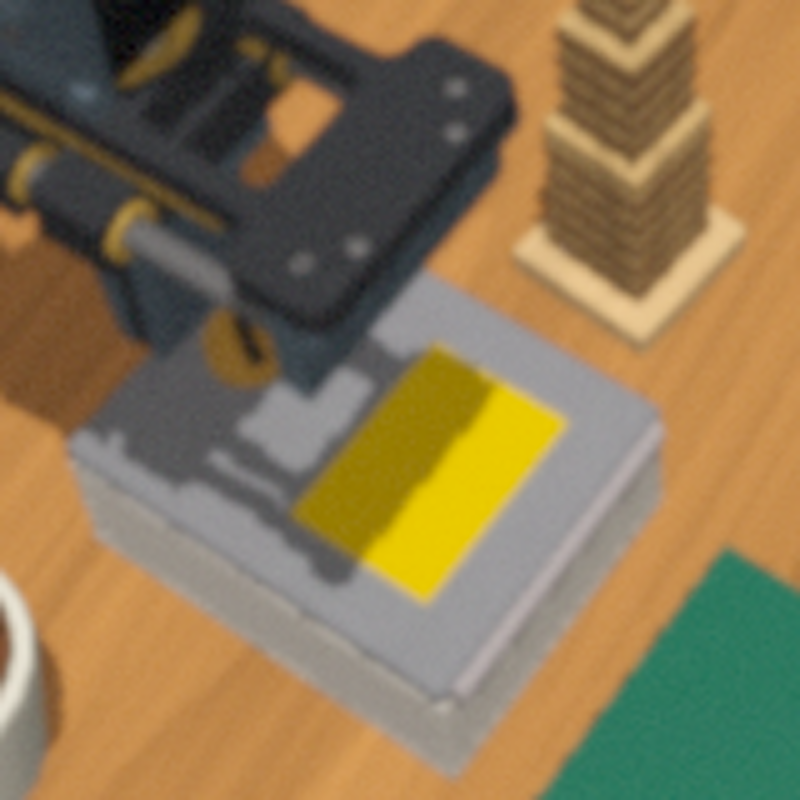

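```bash
python3 - <<'E'
from h import *
import pickle; c=pickle.load(open('w2.pkl','rb'))
q=lambda p:(np.array(p)+.5)/4-.5+[220,120]
for z in(71,):
    C=atz(c,q((274,343)),z); a=atz(c,q((220,313)),z);b=atz(c,q((330,370)),z); d=b-a; print(C,(a+b)/2,np.linalg.norm(d),np.degrees(np.arctan2(d[1],d[0])))
plan((470,200,250),2.5,2)
E
```

```text
[ 512.12996561 -166.23527485   71.        ] [ 512.369289   -166.02002772   71.        ] 20.996323765095152 -31.7046720624285
now [ 528.3 -202.   150.2] rot [-9.010e+01  3.000e-02 -9.403e+01] t 6.3 F [ 0.   0.1 -0. ]
row x20: [-19.1,-5.0,12.7],[0,-4.83,0]
[[542, -184], [574, -123], [590, -57], [589, 12], [571, 78], [537, 138], [489, 187]]
```

```bash
python3 -m handwheel '[[0,[0,-10,0],[0,-7.1,0]],[0,[0,-10,0],[0,-7.1,0]],[0,[0,-10,0],[0,-7.1,0]],[0,[0,-10,0],[0,-7.1,0]],[0,[0,-10,0],[0,-7.1,0]],[0,[0,-10,0],[0,-7.1,0]],[0,[0,-5,0],[0,-7.1,0]],[0,[0,-5,0],[0,-7.1,0]],[0,[0,0,0],[0,-5,0]],[0,[0,0,0],[0,0,0]]]'
python3 - <<'E'
from h import *
import pickle
st=env.state(); f=env.grab_frame('wrist');np.save('w3.npy',f); print(st['ee_pos'],st['ee_rot']); c=cam('wrist',st)
pickle.dump(c,open('w3.pkl','wb'));save(f,'w3'); print(proj(c,(512.2,-166.2,71)))
u,v=proj(c,(512.2,-166.2,71))[0].astype(int)
crop(f,'w3c',u-80,max(v-60,0),u+80,v+60,5); print(u-80,max(v-60,0))
plan((465,205,240),2.5,1)
plan((465,205,240),2.5,2)
E
```

```text
time_s: 7.13
ee_pos: [528.7, -202.2, 221.2]
ee_rot: [-90.0, -0.0, -32.1]
force: [-0.1, 0.5, -0.5]
gripper_width: 0.4
[ 528.70732989 -202.19911253  221.23921208] [-9.00029656e+01 -1.48425174e-02 -3.21475609e+01]
[[339.44341729 193.4365348 ]]
259 133
now [ 528.5 -202.1  221. ] rot [-9.001e+01  2.000e-02 -3.233e+01] t 7.18 F [ 0.1 -0.4 -0.5]
row x10: [-18.0,-1.9,37.7],[0,-3.48,0]
[[533, -161], [536, -119], [536, -77], [533, -35], [528, 6], [520, 47], [510, 88], [497, 128], [482, 167], [465, 205]]
now [ 528.5 -202.1  221. ] rot [-9.001e+01  2.000e-02 -3.233e+01] t 7.18 F [ 0.1 -0.4 -0.5]
row x20: [-8.7,-1.0,19.0],[0,-1.74,0]
[[531, -181], [536, -119], [535, -56], [528, 6], [515, 68], [497, 128], [474, 186]]
```

View pics/w3c.png

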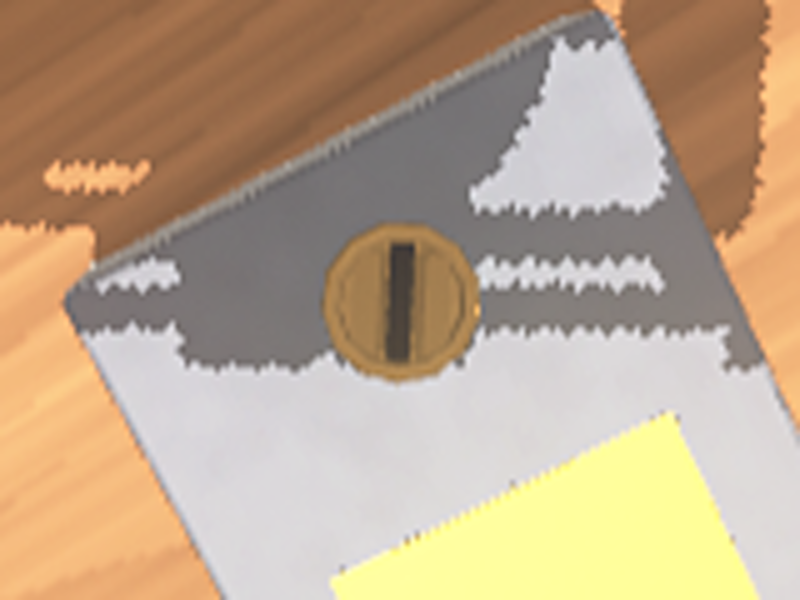

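```bash
python3 -m handwheel '[[0.5,[-17,-2,36],[0,-3.48,0]],[0.5,[-17,-2,36],[0,-3.48,0]],[0.5,[-17,-2,36],[0,-3.48,0]],[0.5,[-17,-2,36],[0,-3.48,0]],[0.5,[-17,-2,36],[0,-3.48,0]],[0.5,[-17,-2,36],[0,-3.48,0]],[0.5,[-17,-2,36],[0,-3.48,0]],[0.5,[-17,-2,36],[0,-3.48,0]],[0.5,[-17,-2,36],[0,-3.48,0]],[0.5,[-17,-2,36],[0,-3.48,0]]]'
python3 -m handwheel '[[0.55,[0,0,6],[0,0,0]],[0.55,[0,0,6],[0,0,0]],[0.55,[0,0,6],[0,0,0]],[0.55,[0,0,6],[0,0,0]],[0.55,[0,0,6],[0,0,0]],[0.55,[0,0,6],[0,0,0]],[0.55,[0,0,6],[0,0,0]],[0.55,[0,0,0],[0,0,0]],[0.55,[0,0,0],[0,0,0]],[0.55,[0,0,0],[0,0,0]]]'
python3 - <<'E'
from h import *
import pickle
st=env.state(); f=env.grab_frame('wrist');np.save('w4.npy',f); print(st['ee_pos'],st['ee_rot']); c=cam('wrist',st)
pickle.dump(c,open('w4.pkl','wb'));save(f,'w4'); print(proj(c,[(524,264,150),(524,264,75)]))
E
```

```text
time_s: 8.02
ee_pos: [468.5, 187.2, 240.9]
ee_rot: [-90.0, 0.0, 2.6]
force: [-0.2, -0.4, -0.1]
gripper_width: 45.9
time_s: 8.85
ee_pos: [467.4, 227.1, 241.2]
ee_rot: [-90.0, 0.0, 2.6]
force: [-0.3, 0.4, 0.9]
gripper_width: 50.1
[467.38237175 227.12342952 241.16366407] [-9.00208351e+01  6.80243233e-03  2.55782761e+00]
[[358.96546603 319.6994582 ]
 [350.137165   284.8952061 ]]
```

View pics/w4.png

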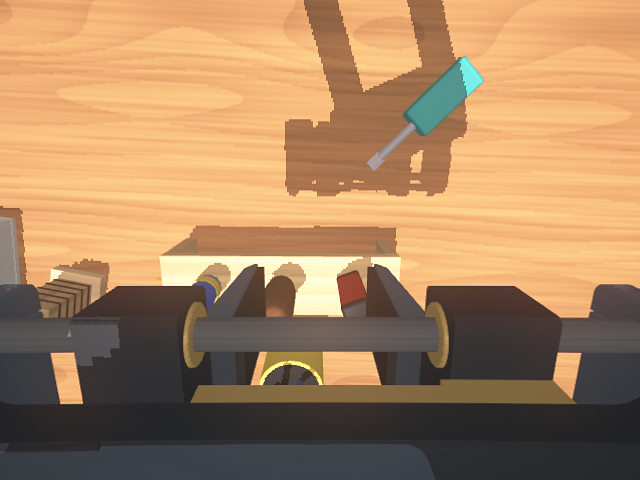

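```bash
python3 -m handwheel '[[0.55,[-12,0,4],[0,0,0]],[0.55,[-12,0,4],[0,0,0]],[0.55,[-12,0,4],[0,0,0]],[0.55,[-12,0,4],[0,0,0]],[0.55,[-12,0,4],[0,0,0]],[0.55,[-12,0,4],[0,0,0]],[0.55,[0,0,0],[0,0,0]],[0.55,[0,0,0],[0,0,0]],[0.55,[0,0,0],[0,0,0]],[0.55,[0,0,0],[0,0,0]]]'
python3 - <<'E'
from h import *
import pickle
st=env.state(); f=env.grab_frame('wrist');np.save('w5.npy',f); print(st['ee_pos'],st['ee_rot']); c=cam('wrist',st)
pickle.dump(c,open('w5.pkl','wb')); print(proj(c,[(524,264,150),(524,264,75)]))
u,v=proj(c,(524,264,110))[0].astype(int)
crop(f,'w5c',220,150,420,300,4)
E
```

```text
time_s: 9.73
ee_pos: [394.8, 248.1, 241.2]
ee_rot: [-90.0, -0.0, 2.6]
force: [0.3, -0.3, -0.5]
gripper_width: 50.4
[394.84483282 248.13405362 241.23585976] [-9.00076169e+01 -3.03847011e-02  2.56493811e+00]
[[327.055088   398.82142857]
 [324.77679679 350.24707852]]
```

View pics/w5c.png

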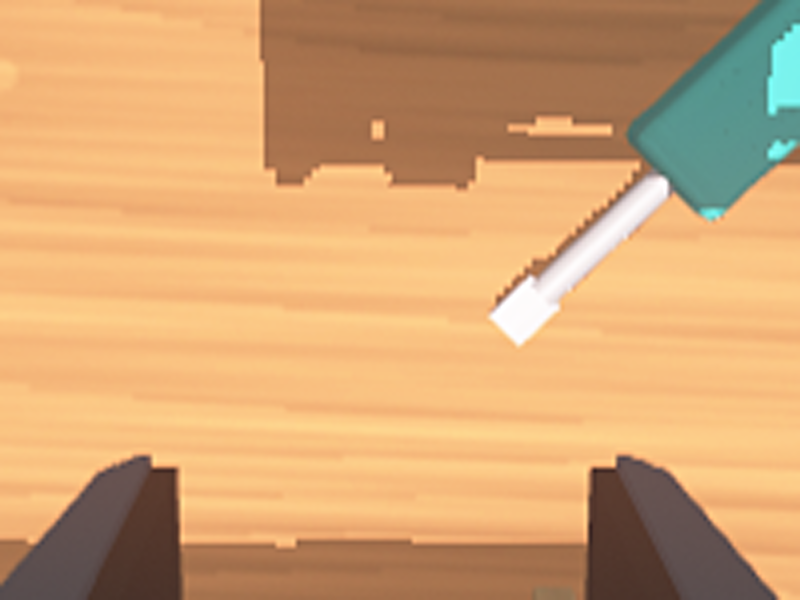

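```bash
python3 -m handwheel '[[0.55,[27,0,0.5],[0,0,0]],[0.55,[27,0,0.5],[0,0,0]],[0.55,[27,0,0.5],[0,0,0]],[0.55,[27,0,0.5],[0,0,0]],[0.55,[27,0,0.5],[0,0,0]],[0.55,[27,0,0.5],[0,0,0]],[0.55,[27,0,0.5],[0,0,0]],[0.55,[10,0,0.5],[0,0,0]],[0.55,[0,0,0],[0,0,0]],[0.55,[0,0,0],[0,0,0]]]'
python3 - <<'E'
from h import *
import pickle
st=env.state(); f=env.grab_frame('wrist');np.save('w6.npy',f); print(st['ee_pos'],st['ee_rot']); c=cam('wrist',st)
pickle.dump(c,open('w6.pkl','wb')); print(proj(c,[(524,264,150),(524,264,75)]))
u,v=proj(c,(524,264,110))[0].astype(int)
crop(f,'w6c',220,140,420,290,4)
E
```

```text
time_s: 10.62
ee_pos: [593.2, 260.6, 240.2]
ee_rot: [-90.0, 0.1, 2.5]
force: [-0.1, 0.0, 1.3]
gripper_width: 50.3
[593.16339223 260.59828829 240.21619549] [-90.03410447   0.10441618   2.5171201 ]
[[324.33290326 151.46503735]
 [322.3582381  150.72384642]]
```

View pics/w6c.png

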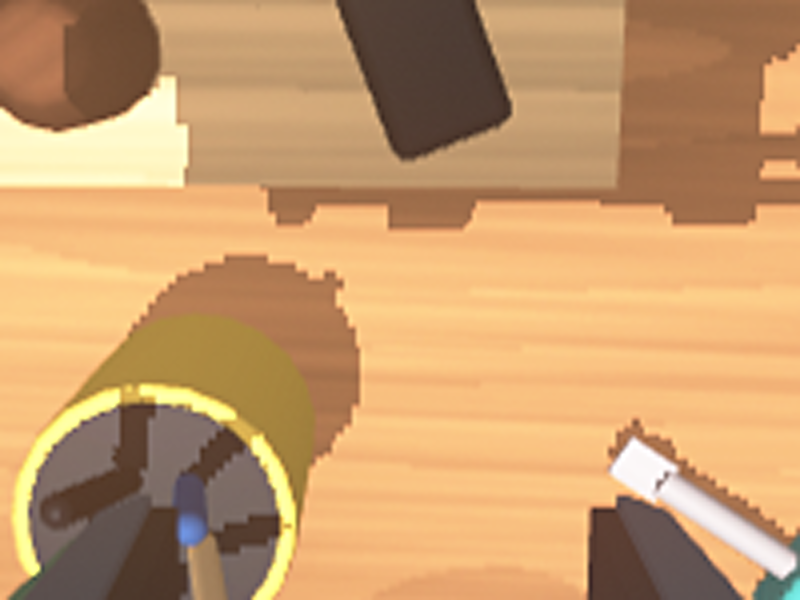

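```bash
python3 - <<'E'
from h import *
f=np.load('w6.npy'); crop(f,'w6d',220,80,420,230,4)
E
```

View pics/w6d.png

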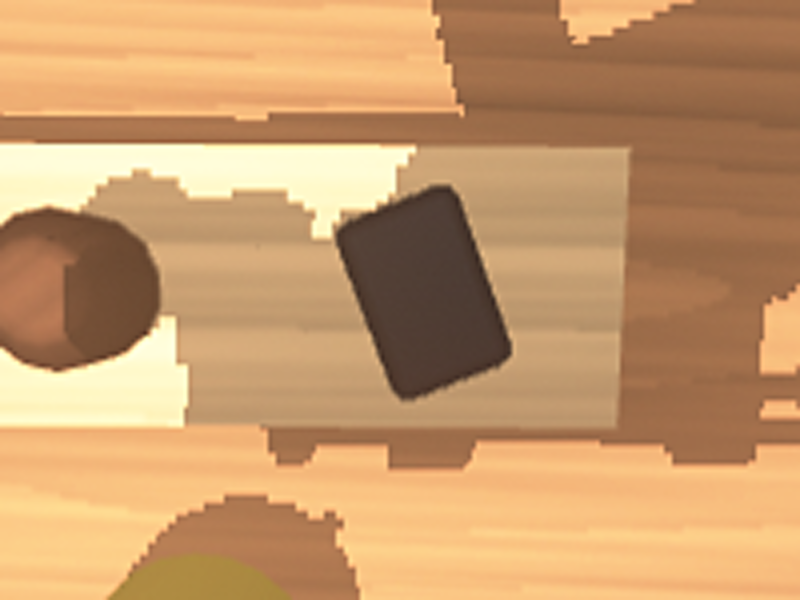

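```bash
python3 - <<'E'
from h import *
import pickle; c=pickle.load(open('w6.pkl','rb'))
q=lambda p:(np.array(p)+.5)/4-.5+[220,80]
f=np.load('w6.npy')
P=[atz(c,q(p),150) for p in((335,230),(453,183),(513,354),(402,402))]; P=np.array(P); print(P.round(1)); print('cen',P.mean(0)); 
d=P[2]+P[3]-P[0]-P[1]; print('yaw',np.degrees(np.arctan2(d[1],d[0])), np.linalg.norm(d)/2, np.linalg.norm(P[0]-P[1]))
a,b=[atz(c,q(p),75) for p in((630,148),(618,427))]; print(a,b)
g=P.mean(0); yaw=np.degrees(np.arctan2(d[1],d[0]))
plan((g[0],g[1],185),yaw,1)
# side pic with all for scale z check
s,dd=cam('scene'),cam('side')
print(tri([(c,q((425,292))),(s,(290+297/4,90+131/4)),(dd,(260+378/4,270+342/4))]))
print(proj(s,g),proj(dd,g))
E
```

```text
[[515.2 249.3 150. ]
 [506.7 268.9 150. ]
 [534.5 280.9 150. ]
 [543.6 262.  150. ]]
cen [524.99617947 265.28337143 150.        ]
yaw 23.872007744115887 30.670130711860715 21.391829864494323
[493.53764699 309.86383705  75.        ] [553.17857535 312.46293081  75.        ]
now [592.5 260.7 240.6] rot [-9.003e+01  9.000e-02  2.550e+00] t 10.67 F [-0.2 -0.   0.1]
row x10: [-6.5,5.6,1.9],[0,-2.13,0]
[[586, 262], [579, 264], [572, 265], [566, 266], [559, 266], [552, 266], [545, 267], [539, 266], [532, 266], [525, 265]]
(array([523.95813657, 264.62682268, 148.21260552]), [np.float64(1.3901522846911545), np.float64(0.45829013156231346), np.float64(0.10477616565755077)])
[[365.43650914 121.90346635]] [[353.88644092 355.40060585]]
```

```bash
python3 -m handwheel '[[0.55,[-9.3,6,2.7],[0,-3.05,0]],[0.55,[-9.3,6,2.7],[0,-3.05,0]],[0.55,[-9.3,6,2.7],[0,-3.05,0]],[0.55,[-9.3,6,2.7],[0,-3.05,0]],[0.55,[-9.3,6,2.7],[0,-3.05,0]],[0.55,[-9.3,6,2.7],[0,-3.05,0]],[0.55,[-9.3,6,2.7],[0,-3.05,0]],[0.55,[0,6,0],[0,0,0]],[0.55,[0,6,0],[0,0,0]],[0.55,[0,0,0],[0,0,0]]]' 30
python3 - <<'E'
from h import *
plan((525,265.2,96),23.9,1)
E
```

```text
time_s: 11.5
ee_pos: [525.1, 266.0, 186.3]
ee_rot: [-90.0, 0.1, 23.9]
force: [-0.7, -0.6, 0.2]
gripper_width: 49.9
now [525.1 266.  186.3] rot [-9.001e+01  9.000e-02  2.388e+01] t 11.5 F [-0.7 -0.6  0.2]
row x10: [-0.0,9.0,-0.1],[0,-0.00,0]
[[525, 266], [525, 266], [525, 266], [525, 266], [525, 266], [525, 266], [525, 265], [525, 265], [525, 265], [525, 265]]
```

```bash
python3 -m handwheel '[[0.55,[0,10,0],[0,0,0]],[0.55,[0,10,0],[0,0,0]],[0.55,[0,10,0],[0,0,0]],[0.55,[0,10,0],[0,0,0]],[0.55,[0,10,0],[0,0,0]],[0.55,[0,10,0],[0,0,0]],[0.55,[0,10,0],[0,0,0]],[0.55,[0,10,0],[0,0,0]],[0.55,[0,7,0],[0,0,0]],[0.55,[0,3,0],[0,0,0]]]' 30
python3 -m handwheel '[[0,[0,0,0],[0,0,0]],[0,[0,0,0],[0,0,0]],[0,[0,0,0],[0,0,0]],[0,[0,0,0],[0,0,0]],[0,[0,0,0],[0,0,0]],[0,[0,0,0],[0,0,0]],[0,[0,0,0],[0,0,0]],[0,[0,0,0],[0,0,0]],[0,[0,0,0],[0,0,0]],[0,[0,0,0],[0,0,0]]]' 40
python3 - <<'E'
from h import *
st=env.state();print(st['ee_pos'],st['ee_rot'],st['force'],st['torque'],st['gripper_width'])
E
```

```text
time_s: 12.33
ee_pos: [525.1, 266.0, 95.7]
ee_rot: [-90.0, 0.1, 23.9]
force: [0.0, 0.9, -0.6]
gripper_width: 50.2
time_s: 13.17
ee_pos: [526.2, 266.4, 97.8]
ee_rot: [-90.0, -0.1, 23.9]
force: [1.6, -1.0, 5.8]
gripper_width: 22.3
[526.16757839 266.35495564  97.7945305 ] [-9.00120087e+01 -6.53047185e-02  2.39274152e+01] [ 1.56228599 -1.01551596  5.84972574] [ 0.00108392 -0.08472341  0.0248743 ] 22.29444950047088
```

```bash
python3 -m handwheel '[[0,[0,-5,0],[0,0,0]],[0,[0,-10,0],[0,0,0]],[0,[0,-17,0],[0,0,0]],[0,[0,-20,0],[0,0,0]],[0,[0,-20,0],[0,0,0]],[0,[0,-20,0],[0,0,0]],[0,[0,-20,0],[0,0,0]],[0,[0,-20,0],[0,0,0]],[0,[0,-20,0],[0,0,0]],[0,[0,-5,0],[0,0,0]]]' 45
python3 - <<'E'
from h import *
import pickle
st=env.state(); print(st['gripper_width'],st['force'])
f=env.grab_frame('side');crop(f,'sd7',250,200,450,350,4); c=cam('side')
p=st['ee_pos'];print(p,proj(c,[p,p-[0,0,82.8],p+[0,0,53]]))
plan((512.2,-166.2,225),-33,2)
E
```

```text
time_s: 14.0
ee_pos: [526.8, 267.0, 258.0]
ee_rot: [-90.0, -0.3, 23.9]
force: [-0.0, -0.5, -0.2]
gripper_width: 22.0
21.997094076350038 [-0.03165057 -0.46863153 -0.21764626]
[526.8066235  266.9898328  257.96763971] [[355.01866532 318.53976762]
 [353.27521032 348.22484914]
 [356.30563996 296.70671434]]
now [526.7 266.9 257.3] rot [-89.99  -0.3   23.93] t 14.05 F [ 1.6  1.4 -0.5]
row x20: [0.5,1.6,-22.6],[0,2.85,0]
[[536, 246], [559, 183], [572, 116], [574, 49], [567, -19], [550, -84], [523, -146]]
```

View pics/sd7.png

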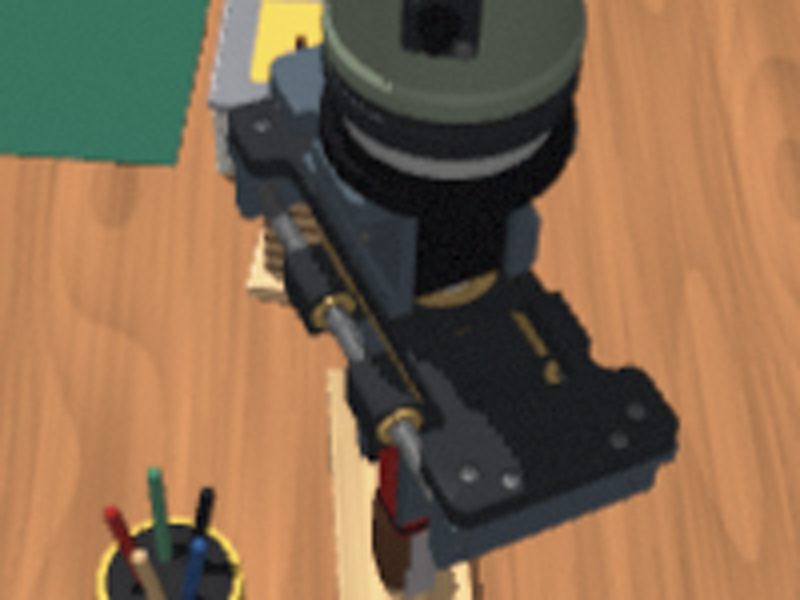

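```bash
python3 - <<'E'
from h import *
st=env.state(); plan((480,50,258),-5,1,st)
st=dict(st); st['ee_pos']=np.array([480,50,258.]); st['ee_rot']=np.array([-90,0,-5.]); plan((512,-166,200),-33,1,st)
E
```

```text
now [526.7 266.9 257.3] rot [-89.99  -0.3   23.93] t 14.05 F [ 1.6  1.4 -0.5]
row x10: [-8.8,-0.1,-20.6],[0,2.89,0]
[[527, 244], [526, 222], [524, 200], [521, 178], [517, 155], [512, 134], [505, 112], [498, 91], [490, 70], [480, 50]]
now [480.  50. 258.] rot [-90.   0.  -5.] t 14.05 F [ 1.6  1.4 -0.5]
row x10: [9.7,5.8,-19.8],[0,2.80,0]
[[488, 29], [495, 8], [501, -13], [505, -34], [509, -56], [512, -78], [514, -100], [514, -122], [514, -144], [512, -166]]
```

```bash
python3 -m handwheel '[[0,[-8.8,0,-20.6],[0,2.89,0]],[0,[-8.8,0,-20.6],[0,2.89,0]],[0,[-8.8,0,-20.6],[0,2.89,0]],[0,[-8.8,0,-20.6],[0,2.89,0]],[0,[-8.8,0,-20.6],[0,2.89,0]],[0,[-8.8,0,-20.6],[0,2.89,0]],[0,[-8.8,0,-20.6],[0,2.89,0]],[0,[-8.8,0,-20.6],[0,2.89,0]],[0,[-8.8,0,-20.6],[0,2.89,0]],[0,[-8.8,0,-20.6],[0,2.89,0]]]' 45
python3 -m handwheel '[[0,[9.7,5.3,-19.8],[0,2.8,0]],[0,[9.7,5.3,-19.8],[0,2.8,0]],[0,[9.7,5.3,-19.8],[0,2.8,0]],[0,[9.7,5.3,-19.8],[0,2.8,0]],[0,[9.7,5.3,-19.8],[0,2.8,0]],[0,[9.7,5.3,-19.8],[0,2.8,0]],[0,[9.7,5.3,-19.8],[0,2.8,0]],[0,[9.7,5.3,-19.8],[0,2.8,0]],[0,[9.7,5.3,-19.8],[0,2.8,0]],[0,[9.7,5.3,-19.8],[0,2.8,0]]]' 45
python3 - <<'E'
from h import *
plan((512.2,-166.2,185),-33,1)
E
```

```text
time_s: 14.88
ee_pos: [477.7, 48.6, 252.8]
ee_rot: [-90.0, 0.2, -5.1]
force: [-0.3, -0.1, -0.8]
gripper_width: 22.0
time_s: 15.72
ee_pos: [510.4, -167.0, 199.5]
ee_rot: [-90.0, 0.2, -33.1]
force: [0.4, 1.0, -1.7]
gripper_width: 21.7
now [ 510.4 -167.   199.5] rot [-90.03   0.15 -33.11] t 15.72 F [ 0.4  1.  -1.7]
row x10: [0.1,1.4,0.2],[0,-0.01,0]
[[511, -167], [511, -167], [511, -167], [511, -167], [511, -167], [511, -167], [512, -166], [512, -166], [512, -166], [512, -166]]
```

```bash
python3 -m handwheel '[[0,[0,5,0],[0,0,0]],[0,[0,5,0],[0,0,0]],[0,[0,4,0],[0,0,0]],[0,[0,0,0],[0,0,0]],[0,[0,0,0],[0,0,0]],[0,[0,0,0],[0,0,0]],[0,[0,0,0],[0,0,0]],[0,[0,0,0],[0,0,0]],[0,[0,0,0],[0,0,0]],[0,[0,0,0],[0,0,0]]]' 45
python3 - <<'E'
from h import *
import pickle
st=env.state();p=st['ee_pos']; print(p,st['ee_rot'])
pickle.dump(st,open('st8.pkl','wb'))
for n in('wrist','side','scene'):
    f=env.grab_frame(n); np.save(f'{n}8.npy',f); c=cam(n,st); q=proj(c,[p-[0,0,82.8],(512.2,-166.2,71),p]); print(n,q.round(1).tolist())
    u,v=q[0].astype(int); k=5 if n!='wrist' else 4; w,h=(80,60) if k==5 else (100,75); x0,y0=max(u-w,0),max(min(v-h,480-2*h),0); crop(f,n+'8',x0,y0,x0+2*w,y0+2*h,k); print(x0,y0)
E
```

```text
time_s: 16.55
ee_pos: [511.3, -166.2, 187.5]
ee_rot: [-90.0, -0.0, -33.0]
force: [-0.5, 0.2, -0.6]
gripper_width: 21.7
[ 511.34492877 -166.1816993   187.46268787] [-8.99983346e+01 -2.77543929e-02 -3.29619081e+01]
wrist [[314.4, 251.1], [315.0, 240.6], [314.2, 296.2]]
214 176
side [[353.0, 197.5], [352.2, 208.3], [354.2, 168.8]]
272 137
scene [[227.5, 305.0], [230.9, 317.6], [219.4, 270.6]]
147 245
```

View pics/wrist8.png

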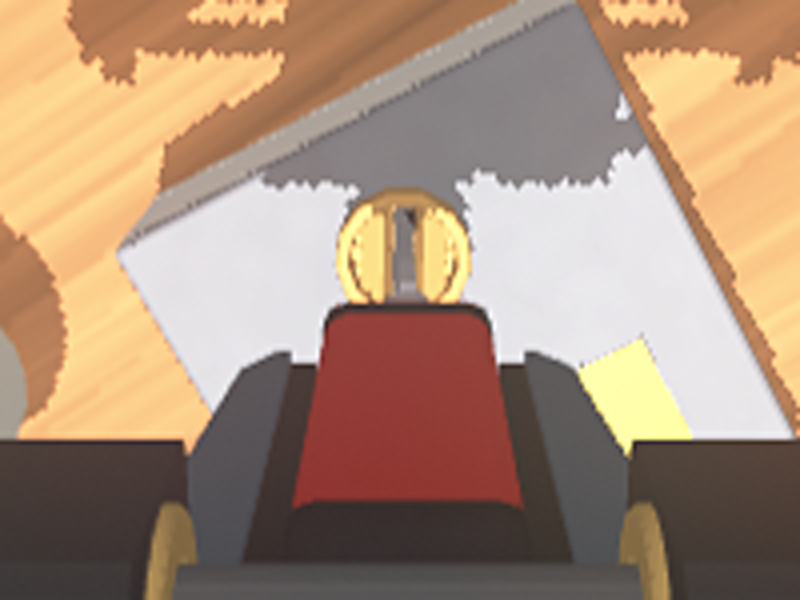

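View pics/side8.png

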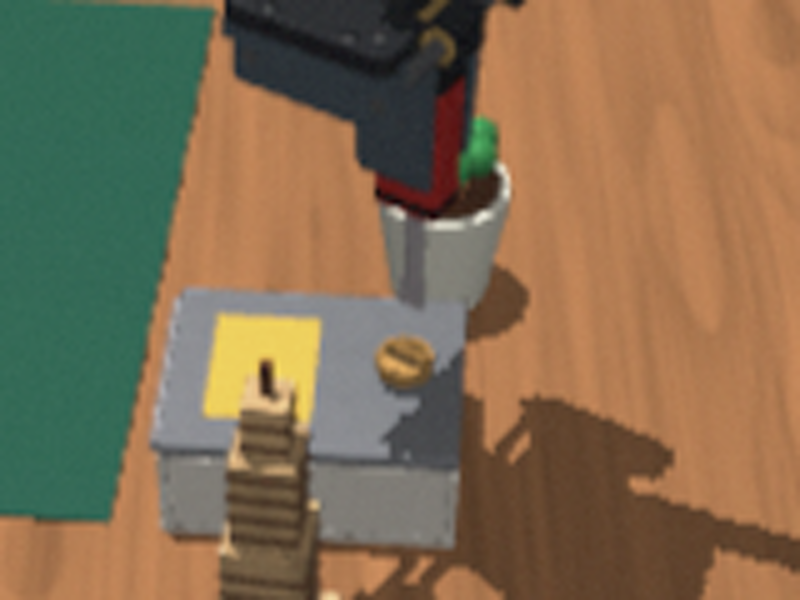

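View pics/scene8.png

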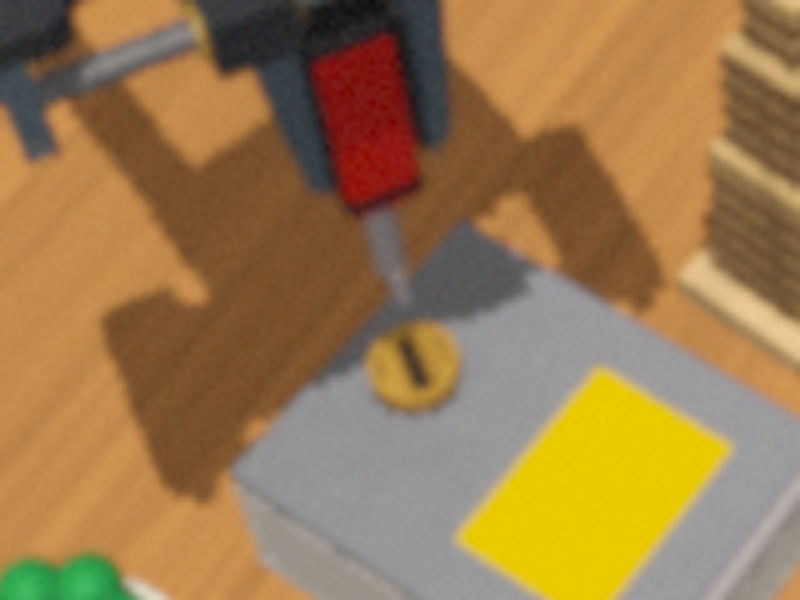

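```bash
python3 - <<'E'
from h import *
f=np.load('side8.npy'); crop(f,'side8z',335,160,385,220,12)
f=np.load('scene8.npy'); crop(f,'scene8z',205,280,265,340,12)
f=np.load('wrist8.npy'); crop(f,'wrist8z',290,215,340,260,16)
E
```

```text
(no output)
```

View pics/side8z.png

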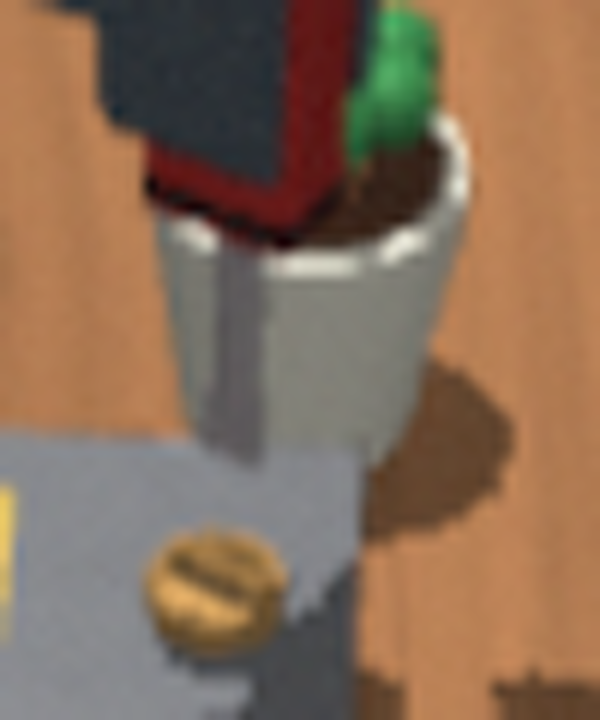

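View pics/scene8z.png

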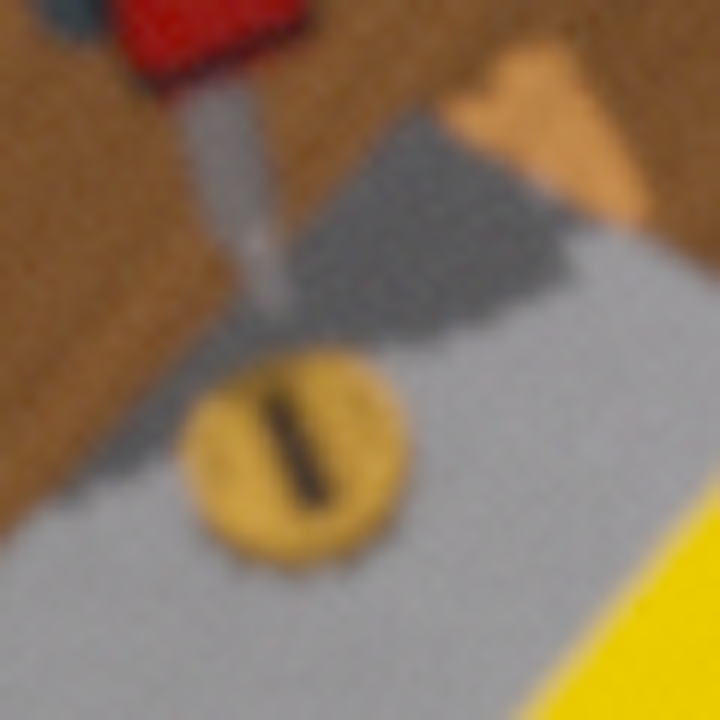

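View pics/wrist8z.png

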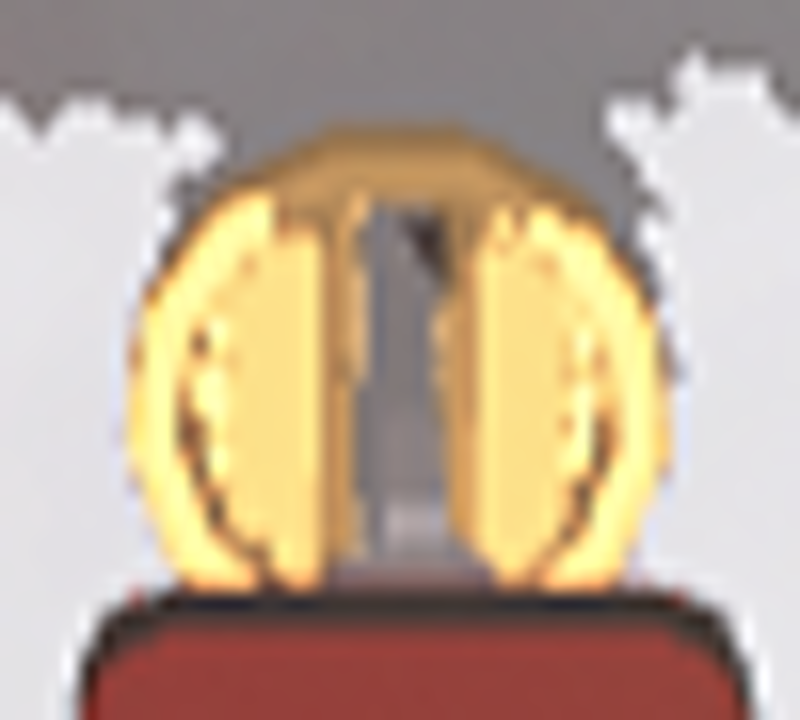

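```bash
python3 -m handwheel '[[0,[0.5,5,0.4],[0,0,0]],[0,[0,5,0],[0,0,0]],[0,[0,5,0],[0,0,0]],[0,[0,5,0],[0,0,0]],[0,[0,4,0],[0,0,0]],[0,[0,3,0],[0,0,0]],[0,[0,2,0],[0,0,0]],[0,[0,2,0],[0,0,0]],[0,[0,2,0],[0,0,0]],[0,[0,1,0],[0,0,0]]]' 45
python3 -c "
from workcell import env;s=env.state();print(s['ee_pos'],s['force'],s['torque'])"
```

```text
time_s: 17.53
ee_pos: [511.9, -166.2, 153.1]
ee_rot: [-90.0, -0.0, -33.0]
force: [-0.8, 0.3, -1.9]
gripper_width: 21.8
[ 511.86195436 -166.20068167  153.0621525 ] [-0.76233926  0.33219318 -1.89978367] [ 0.05165124 -0.13843779  0.01013747]
```

```bash
python3 -m handwheel '[[0,[0,0.7,0],[0,0,0]],[0,[0,0.7,0],[0,0,0]],[0,[0,0.7,0],[0,0,0]],[0,[0,0.7,0],[0,0,0]],[0,[0,0.7,0],[0,0,0]],[0,[0,0.7,0],[0,0,0]],[0,[0,0.7,0],[0,0,0]],[0,[0,0,0],[0,0,0]],[0,[0,0,0],[0,0,0]],[0,[0,0,0],[0,0,0]]]' 50
python3 -c "
from workcell import env;s=env.state();print(s['ee_pos'],s['force'],s['torque'])"
```

```text
time_s: 18.37
ee_pos: [511.9, -166.3, 148.6]
ee_rot: [-90.0, -0.0, -33.0]
force: [-0.7, 1.2, 0.7]
gripper_width: 21.8
[ 511.92255501 -166.25032533  148.59255388] [-0.74450404  1.1705118   0.7115071 ] [0.03419909 0.04110742 0.03909594]
```

```bash
python3 -m handwheel '[[0,[0,0.5,0],[0,0,0]],[0,[0,0.5,0],[0,0,0]],[0,[0,0.5,0],[0,0,0]],[0,[0,0.5,0],[0,0,0]],[0,[0,0.5,0],[0,0,0]],[0,[0,0,0],[0,0,0]],[0,[0,0,0],[0,0,0]],[0,[0,0,0],[0,0,0]],[0,[0,0,0],[0,0,0]],[0,[0,0,0],[0,0,0]]]' 60
python3 - <<'E'
from h import *
s=env.state();print(s['ee_pos'],s['force'],s['torque'])
f=env.grab_frame('wrist'); crop(f,'w9',265,200,365,275,8)
E
```

```text
time_s: 19.2
ee_pos: [512.0, -166.3, 147.6]
ee_rot: [-90.0, -0.1, -33.0]
force: [-2.7, 0.7, 11.1]
gripper_width: 21.9
[ 511.98845375 -166.31490405  147.63190613] [-2.70245453  0.67438675 11.07672004] [0.22275686 0.69315232 0.02378318]
```

View pics/w9.png

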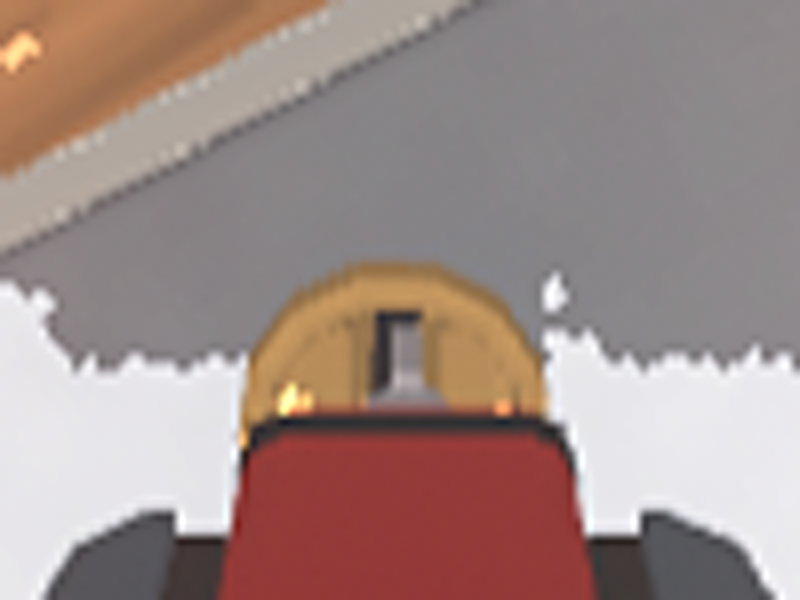

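```bash
python3 -m handwheel '[[0,[0,0,0],[0,5,0]],[0,[0,0,0],[0,5,0]],[0,[0,0.1,0],[0,5,0]],[0,[0,0.15,0],[0,5,0]],[0,[0,0.15,0],[0,5,0]],[0,[0,0.15,0],[0,5,0]],[0,[0,0.15,0],[0,5,0]],[0,[0,0.15,0],[0,5,0]],[0,[0,0.15,0],[0,5,0]],[0,[0,0.15,0],[0,5,0]]]' 60
python3 - <<'E'
from h import *
s=env.state();print(s['ee_pos'],s['ee_rot'],s['force'],s['torque'])
f=env.grab_frame('wrist'); crop(f,'w10',265,200,365,275,8)
E
```

```text
time_s: 20.08
ee_pos: [511.4, -167.1, 146.5]
ee_rot: [-90.0, -0.1, -83.2]
force: [-4.7, -2.2, 11.9]
gripper_width: 22.0
[ 511.40464935 -167.13364705  146.533792  ] [-90.02531099  -0.13897924 -83.17001837] [-4.74798126 -2.20336905 11.90936413] [-0.43955652  1.13798816  0.09300294]
```

View pics/w10.png

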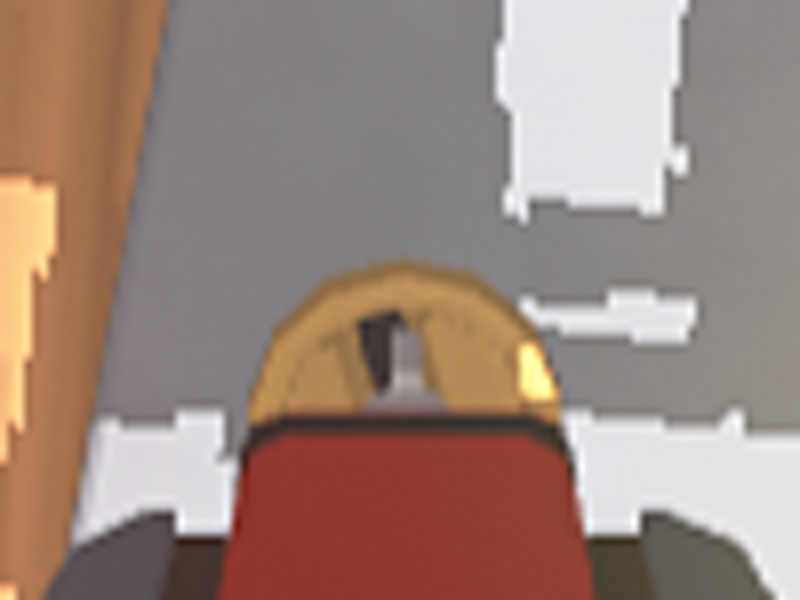

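```bash
python3 -m handwheel '[[0,[0,0.15,0],[0,5,0]],[0,[0,0.15,0],[0,5,0]],[0,[0,0.15,0],[0,5,0]],[0,[0,0.15,0],[0,5,0]],[0,[0,0.15,0],[0,5,0]],[0,[0,0.15,0],[0,5,0]],[0,[0,0.15,0],[0,5,0]],[0,[0,0.15,0],[0,5,0]],[0,[0,0.15,0],[0,5,0]],[0,[0,0.15,0],[0,5,0]]]' 60
python3 - <<'E'
from h import *
s=env.state();print(s['ee_pos'],s['ee_rot'],s['force'],s['torque'])
E
```

```text
time_s: 20.97
ee_pos: [511.3, -166.8, 145.0]
ee_rot: [-90.0, -0.1, -133.2]
force: [-4.7, -0.9, 11.8]
gripper_width: 21.6
[ 511.25804292 -166.75602686  145.03757619] [-8.99583684e+01 -8.47458847e-02 -1.33184138e+02] [-4.69665091 -0.92209427 11.8043905 ] [-0.12871475  1.23123116  0.062817  ]
```

```bash
python3 -m handwheel '[[0,[0,0.12,0],[0,4,0]],[0,[0,0.12,0],[0,4,0]],[0,[0,0.12,0],[0,4,0]],[0,[0,0.12,0],[0,4,0]],[0,[0,0.12,0],[0,4,0]],[0,[0,0.12,0],[0,4,0]],[0,[0,0.12,0],[0,4,0]],[0,[0,0.12,0],[0,4,0]],[0,[0,0.12,0],[0,4,0]],[0,[0,0.12,0],[0,4,0]]]' 60
python3 - <<'E'
from h import *
s=env.state();print(s['ee_pos'],s['ee_rot'],s['force'],s['torque'],s['qpos'][5])
f=env.grab_frame('wrist'); crop(f,'w11',265,200,365,275,8)
E
```

```text
time_s: 21.8
ee_pos: [511.5, -166.4, 143.9]
ee_rot: [-89.9, 0.0, -173.1]
force: [-4.5, -0.2, 12.2]
gripper_width: 21.8
[ 511.50659195 -166.43657669  143.9386134 ] [-8.99450215e+01  6.36872624e-04 -1.73147963e+02] [-4.45579794 -0.23771096 12.16560801] [0.09632644 1.16523722 0.04488773] 63.95648834387561
```

View pics/w11.png

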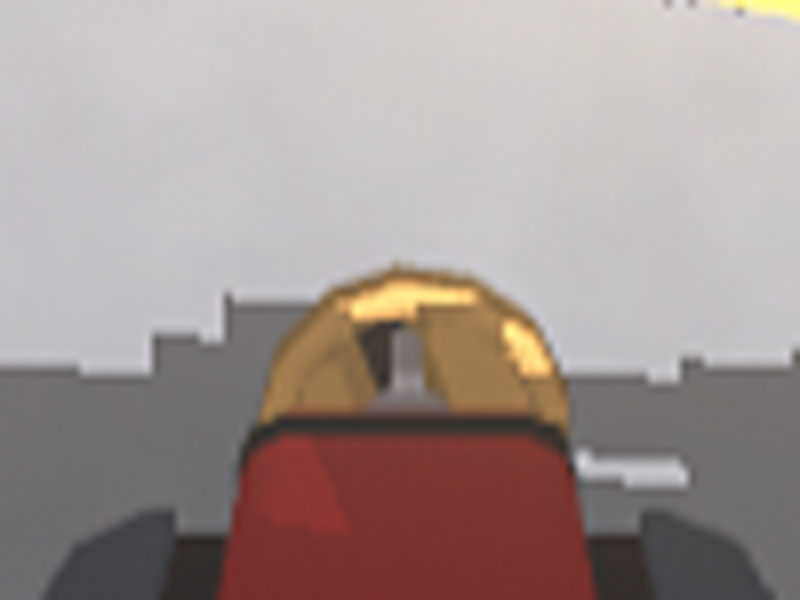

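```bash
python3 -m handwheel '[[0,[0,0.1,0],[0,4,0]],[0,[0,0.1,0],[0,4,0]],[0,[0,0.1,0],[0,4,0]],[0,[0,0.1,0],[0,4,0]],[0,[0,0,0],[0,0,0]],[0,[0,0,0],[0,0,0]],[0,[0,0,0],[0,0,0]],[0,[0,0,0],[0,0,0]],[0,[0,0,0],[0,0,0]],[0,[0,0,0],[0,0,0]]]' 60
python3 - <<'E'
from h import *
s=env.state();print(s['ee_pos'],s['ee_rot'],s['force'],s['torque'],s['qpos'][5])
f=env.grab_frame('wrist'); crop(f,'w12',265,200,365,275,8)
E
```

```text
time_s: 22.68
ee_pos: [511.7, -166.4, 143.5]
ee_rot: [-90.0, 0.0, 171.0]
force: [-3.4, 0.4, 12.7]
gripper_width: 22.1
[ 511.66502546 -166.36525354  143.50457819] [-8.99583520e+01  3.32408954e-02  1.71045410e+02] [-3.41998591  0.35787425 12.71098669] [0.17573332 1.06793905 0.03999051] 79.7594168064039
```

View pics/w12.png

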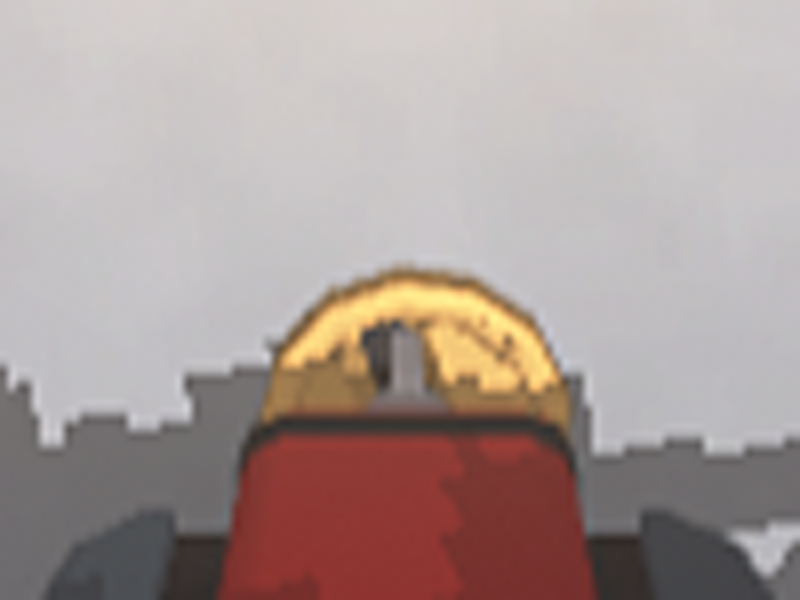

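```bash
python3 -m handwheel '[[0,[0,0.1,0],[0,4,0]],[0,[0,0.1,0],[0,4,0]],[0,[0,0.1,0],[0,4,0]],[0,[0,0.1,0],[0,4,0]],[0,[0,0.05,0],[0,2,0]],[0,[0,0,0],[0,0,0]],[0,[0,0,0],[0,0,0]],[0,[0,0,0],[0,0,0]],[0,[0,0,0],[0,0,0]],[0,[0,0,0],[0,0,0]]]' 60
python3 - <<'E'
from h import *
s=env.state();print(s['ee_pos'],s['ee_rot'],s['force'],s['torque'],s['qpos'][5])
f=env.grab_frame('wrist'); crop(f,'w13',265,200,365,275,8)
E
```

```text
time_s: 23.57
ee_pos: [511.8, -166.4, 143.2]
ee_rot: [-90.0, 0.1, 153.0]
force: [-3.8, 1.7, 13.6]
gripper_width: 21.9
[ 511.83128891 -166.41172516  143.2404709 ] [-8.99771365e+01  7.08159836e-02  1.53043369e+02] [-3.77186048  1.6699744  13.61133448] [0.22989306 1.05573261 0.07431804] 97.75928088454572
```

View pics/w13.png

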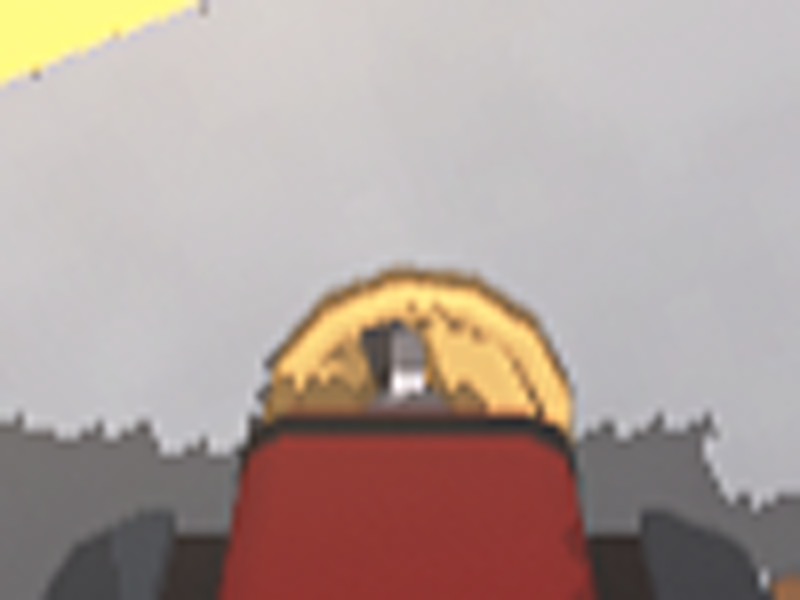

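```bash
python3 -m handwheel '[[0,[0,0.05,0],[0,3,0]],[0,[0,0.05,0],[0,3,0]],[0,[0,0.05,0],[0,3,0]],[0,[0,0.05,0],[0,3,0]],[0,[0,0,0],[0,0,0]],[0,[0,0,0],[0,0,0]],[0,[0,0,0],[0,0,0]],[0,[0,0,0],[0,0,0]],[0,[0,0,0],[0,0,0]],[0,[0,0,0],[0,0,0]]]' 60
python3 - <<'E'
from h import *
s=env.state();print(s['ee_pos'],s['ee_rot'],s['force'],s['torque'],s['qpos'][5])
f=env.grab_frame('wrist'); crop(f,'w14',265,200,365,275,8)
E
```

```text
time_s: 24.45
ee_pos: [512.3, -166.1, 143.3]
ee_rot: [-90.1, 0.1, 141.0]
force: [-2.9, 1.6, 14.6]
gripper_width: 21.6
[ 512.30483483 -166.13743055  143.28451376] [-9.00528036e+01  1.07953132e-01  1.41042404e+02] [-2.9186551   1.59277501 14.59646306] [0.46198025 0.87475983 0.12589861] 109.75091714173044
```

View pics/w14.png

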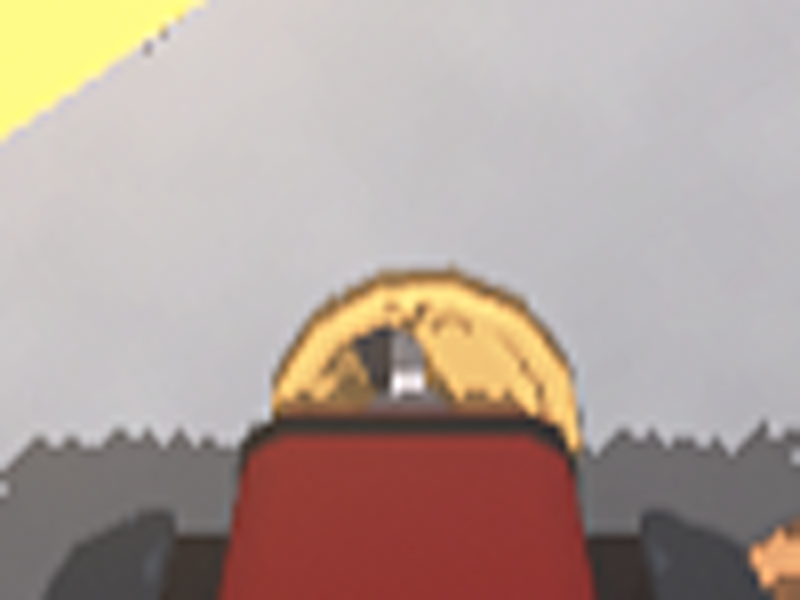

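```bash
python3 -m handwheel '[[0,[0,0.1,0],[0,3,0]],[0,[0,0.1,0],[0,3,0]],[0,[0,0.1,0],[0,2,0]],[0,[0,0,0],[0,0,0]],[0,[0,0,0],[0,0,0]],[0,[0,0,0],[0,0,0]],[0,[0,0,0],[0,0,0]],[0,[0,0,0],[0,0,0]],[0,[0,0,0],[0,0,0]],[0,[0,0,0],[0,0,0]]]' 60
python3 - <<'E'
from h import *
s=env.state();print(s['ee_pos'],s['ee_rot'],s['force'],s['torque'],s['qpos'][5])
f=env.grab_frame('wrist'); crop(f,'w15',265,200,365,275,8)
E
```

```text
time_s: 25.33
ee_pos: [512.6, -166.0, 143.3]
ee_rot: [-90.1, 0.1, 133.1]
force: [-2.9, 1.6, 16.1]
gripper_width: 21.5
[ 512.60453038 -165.96029448  143.26003982] [-9.01081036e+01  1.22672569e-01  1.33062527e+02] [-2.88151743  1.61664923 16.05028245] [0.63880861 0.84303295 0.20764416] 117.72915048356245
```

View pics/w15.png

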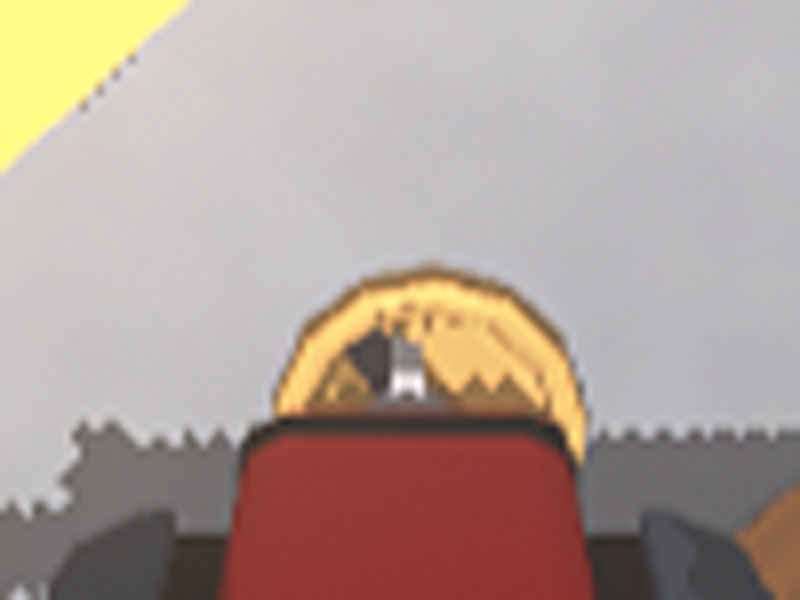

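```bash
python3 -m handwheel '[[0,[0,-0.2,0],[0,-4,0]],[0,[0,-0.3,0],[0,-4,0]],[0,[0,-0.4,0],[0,-4,0]],[0,[0,-1,0],[0,0,0]],[0,[0,-3,0],[0,0,0]],[0,[0,-10,0],[0,0,0]],[0,[0,-20,0],[0,0,0]],[0,[0,-20,0],[0,0,0]],[0,[0,-20,0],[0,0,0]],[0,[0,-20,0],[0,0,0]]]' 50
python3 - <<'E'
from h import *
import pickle
st=env.state();p=st['ee_pos']; print(p,st['ee_rot'],st['force'],st['gripper_width'],st['qpos'].round(1))
f=env.grab_frame('wrist'); np.save('w16.npy',f);pickle.dump(st,open('st16.pkl','wb'))
c=cam('wrist',st); print(proj(c,(512.2,-166.2,66.5)))
u,v=proj(c,(512.2,-166.2,66.5))[0].astype(int); crop(f,'w16',u-80,v-60,u+80,v+60,5); print(u-80,v-60)
f=env.grab_frame('scene'); crop(f,'sc16',150,240,310,400,4)
plan((512,-166,258),0,1); 
E
```

```text
time_s: 26.22
ee_pos: [511.8, -166.1, 236.6]
ee_rot: [-90.0, -0.0, 145.0]
force: [0.3, 0.3, -1.5]
gripper_width: 21.6
[ 511.75806063 -166.12336908  236.60810355] [-8.99972721e+01 -1.87658265e-02  1.45010040e+02] [ 0.2505598   0.27627918 -1.48099842] 21.623193843185952 [-19.2  14.2  92.2   0.   73.6 105.8]
[[316.05992419 226.41423274]]
236 166
now [ 513.8 -166.8  239. ] rot [-90.12   0.41 145.01] t 26.32 F [ 0.3 -1.  -1.2]
row x10: [0.1,-1.9,0.3],[0,14.50,0]
[[514, -167], [513, -167], [513, -167], [513, -167], [513, -167], [512, -167], [512, -167], [512, -167], [512, -166], [512, -166]]
```

View pics/w16.png

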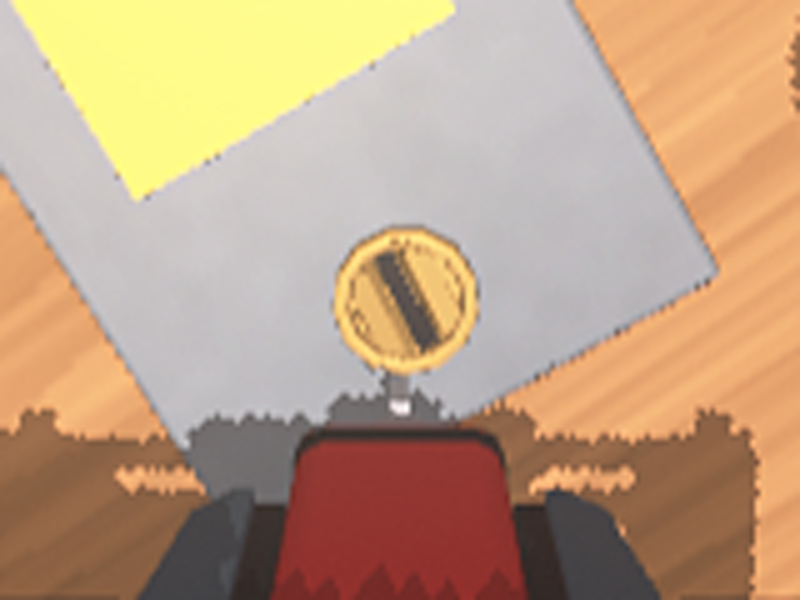

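View pics/sc16.png

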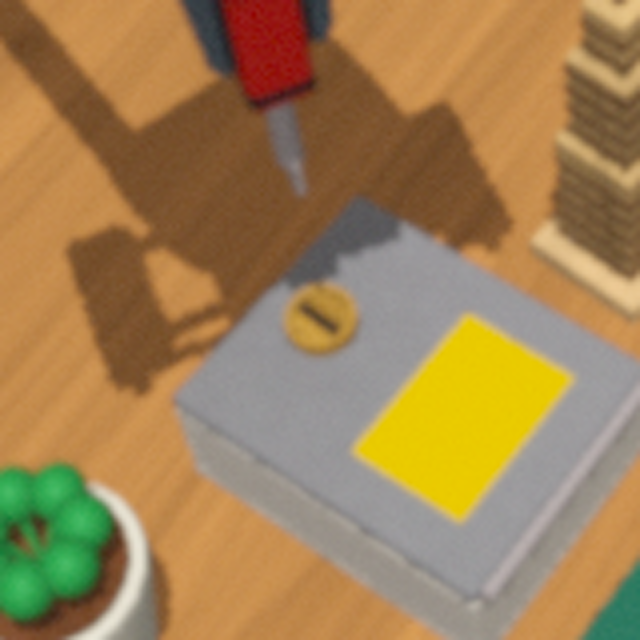

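```bash
python3 - <<'E'
from h import *
st=env.state(); plan((475,50,260),174.5,1,st)
st=dict(st); st['ee_pos']=np.array([475,50,260.]); st['ee_rot']=np.array([-90,0,174.5]); plan((524,262,252),203.9,1,st)
E
```

```text
now [ 513.8 -166.8  239. ] rot [-90.12   0.41 145.01] t 26.32 F [ 0.3 -1.  -1.2]
row x10: [11.8,-2.1,-18.9],[0,-2.95,0]
[[515, -145], [515, -122], [514, -100], [512, -78], [508, -56], [504, -34], [498, -13], [492, 9], [484, 30], [475, 50]]
now [475.  50. 260.] rot [-90.    0.  174.5] t 26.32 F [ 0.3 -1.  -1.2]
row x10: [-7.8,0.8,-20.6],[0,-2.94,0]
[[485, 70], [493, 90], [501, 111], [508, 132], [513, 153], [518, 174], [521, 196], [523, 218], [524, 240], [524, 262]]
```

```bash
python3 -m handwheel '[[0,[11.8,-7,-18.9],[0,-2.95,0]],[0,[11.8,-7,-18.9],[0,-2.95,0]],[0,[11.8,-6,-18.9],[0,-2.95,0]],[0,[11.8,0,-18.9],[0,-2.95,0]],[0,[11.8,0,-18.9],[0,-2.95,0]],[0,[11.8,0,-18.9],[0,-2.95,0]],[0,[11.8,0,-18.9],[0,-2.95,0]],[0,[11.8,0,-18.9],[0,-2.95,0]],[0,[11.8,0,-18.9],[0,-2.95,0]],[0,[11.8,0,-18.9],[0,-2.95,0]]]' 45
python3 -m handwheel '[[0,[-7.8,0,-20.6],[0,-2.94,0]],[0,[-7.8,0,-20.6],[0,-2.94,0]],[0,[-7.8,0,-20.6],[0,-2.94,0]],[0,[-7.8,0,-20.6],[0,-2.94,0]],[0,[-7.8,0,-20.6],[0,-2.94,0]],[0,[-7.8,0,-20.6],[0,-2.94,0]],[0,[-7.8,0,-20.6],[0,-2.94,0]],[0,[-7.8,0,-20.6],[0,-2.94,0]],[0,[-7.8,0,-20.6],[0,-2.94,0]],[0,[-7.8,0,-20.6],[0,-2.94,0]]]' 45
python3 - <<'E'
from h import *
plan((524,265.7,200),203.9,1)
E
```

```text
time_s: 27.15
ee_pos: [471.6, 51.7, 254.2]
ee_rot: [-90.0, -0.1, 174.7]
force: [0.1, 0.0, -1.8]
gripper_width: 21.6
time_s: 27.98
ee_pos: [521.1, 263.9, 253.8]
ee_rot: [-90.0, -0.1, -155.9]
force: [0.0, -0.4, -0.8]
gripper_width: 22.0
now [521.1 263.9 253.8] rot [-8.9990e+01 -1.4000e-01 -1.5594e+02] t 27.98 F [ 0.  -0.4 -0.8]
row x10: [-0.3,5.4,-0.1],[0,0.02,0]
[[521, 264], [522, 264], [522, 264], [522, 265], [523, 265], [523, 265], [523, 265], [523, 265], [524, 266], [524, 266]]
```

```bash
python3 -m handwheel '[[0,[-1,13,-0.3],[0,0,0]],[0,[-1,13,-0.2],[0,0,0]],[0,[-1,13,0],[0,0,0]],[0,[0,13,0],[0,0,0]],[0,[0,12,0],[0,0,0]],[0,[0,8,0],[0,0,0]],[0,[0,4,0],[0,0,0]],[0,[0,0,0],[0,0,0]],[0,[0,0,0],[0,0,0]],[0,[0,0,0],[0,0,0]]]' 45
python3 - <<'E'
from h import *
st=env.state();p=st['ee_pos']; print(p,st['ee_rot'])
for n in('wrist','side','scene'):
    f=env.grab_frame(n); np.save(f'{n}20.npy',f); c=cam(n,st); q=proj(c,[p-[0,0,82.8],(523.6,265.9,75),p]); print(n,q.round(1).tolist())
    u,v=q[0].astype(int); k=8;w,h=45,35; x0,y0=max(u-w,0),max(min(v-h,480-2*h),0); crop(f,n+'20',x0,y0,x0+2*w,y0+2*h,k); print(x0,y0)
E
```

```text
time_s: 28.82
ee_pos: [524.5, 264.8, 180.2]
ee_rot: [-90.0, 0.1, -156.1]
force: [0.7, -0.4, -0.7]
gripper_width: 22.1
[524.489344   264.81376274 180.19042289] [-8.99972188e+01  7.96440871e-02 -1.56076500e+02]
wrist [[315.5, 252.8], [313.8, 245.4], [315.6, 298.0]]
270 217
side [[353.2, 371.0], [353.3, 377.8], [354.8, 345.3]]
308 335
scene [[363.0, 144.2], [362.0, 152.7], [366.3, 108.3]]
318 109
```

View pics/wrist20.png

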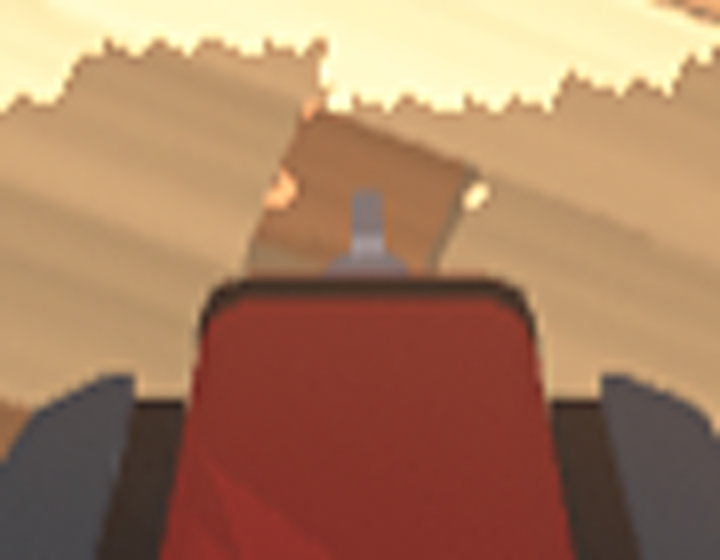

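View pics/side20.png

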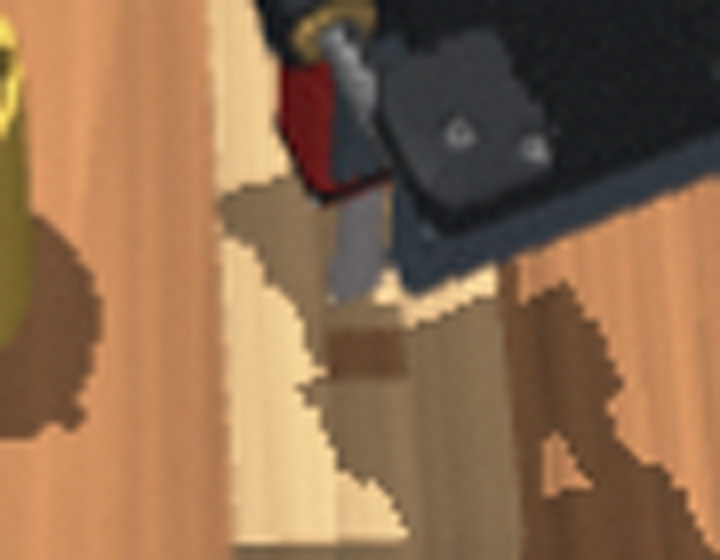

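View pics/scene20.png

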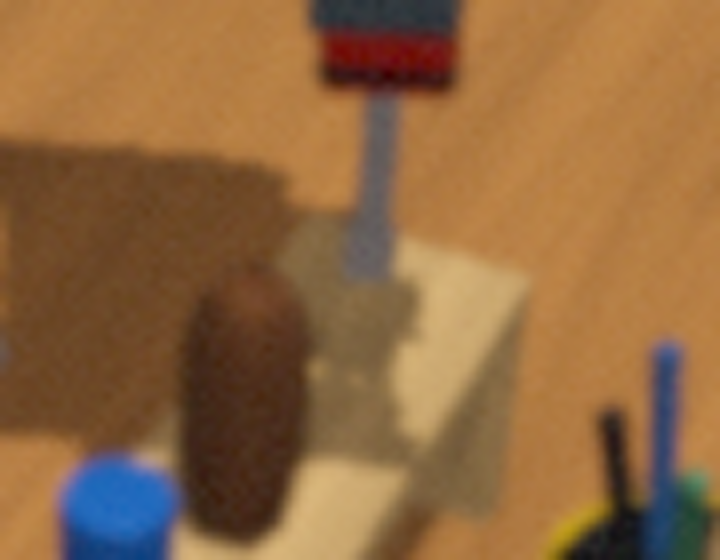

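```bash
python3 - <<'E'
from h import *
st=env.state(); print(st['ee_pos'])
c=cam('wrist',st)
q=lambda p:(np.array(p)+.5)/8-.5+[270,217]
A,B,C,D=[atz(c,q(p),75) for p in((303,112),(478,172),(248,270),(437,270))]
print(A,B,C,D,np.linalg.norm(A-B)); m=(A+B)/2; d=(B-A)/np.linalg.norm(B-A)
n=np.array([d[1],-d[0],0]); 
print('centre',m+9*n,m-9*n)
o,v=ray(c,q((368,195)));  # blade far edge top? at tip z
print('blade pt',atz(c,q((368,195)),97.4))
E
```

```text
[524.39326697 264.78534729 180.20814866]
[532.3059866  275.10158364  75.        ] [533.73843231 257.269398    75.        ] [515.69749525 273.68416495  75.        ] [523.17684904 256.84783344  75.        ] 17.889626759038727
centre [524.05110721 265.4648491   75.        ] [541.9933117  266.90613254  75.        ]
blade pt [532.41873188 268.32384984  97.4       ]
```

```bash
python3 -m handwheel '[[0,[1.3,0,-0.4],[0,0,0]],[0,[1.3,0,-0.4],[0,0,0]],[0,[0,0,0],[0,0,0]],[0,[0,5,0],[0,0,0]],[0,[0,5,0],[0,0,0]],[0,[0,5,0],[0,0,0]],[0,[0,5,0],[0,0,0]],[0,[0,5,0],[0,0,0]],[0,[0,5,0],[0,0,0]],[0,[0,4,0],[0,0,0]]]' 45
python3 - <<'E'
from h import *
st=env.state();print(st['ee_pos'],st['force'])
f=env.grab_frame('wrist'); crop(f,'w21',270,217,360,287,8)
E
```

```text
time_s: 29.8
ee_pos: [521.2, 264.2, 144.6]
ee_rot: [-90.0, -0.0, -156.1]
force: [-0.9, 0.3, -0.1]
gripper_width: 21.5
[521.16242492 264.2094752  144.64843551] [-0.88682074  0.29883994 -0.13552053]
```

View pics/w21.png

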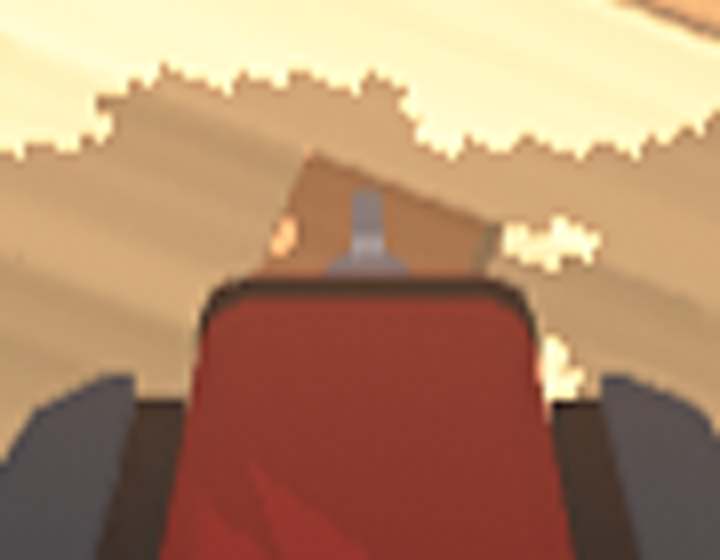

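```bash
python3 -m handwheel '[[0,[-0.3,6,0.3],[0,0,0]],[0,[0,6,0],[0,0,0]],[0,[0,6,0],[0,0,0]],[0,[0,6,0],[0,0,0]],[0,[0,6,0],[0,0,0]],[0,[0,5,0],[0,0,0]],[0,[0,4,0],[0,0,0]],[0,[0,3,0],[0,0,0]],[0,[0,1,0],[0,0,0]],[0,[0,0,0],[0,0,0]]]' 45
python3 -c "
from workcell import env;s=env.state();print(s['ee_pos'],s['force'])"
```

```text
time_s: 30.68
ee_pos: [521.7, 264.1, 102.3]
ee_rot: [-90.0, -0.0, -156.1]
force: [-0.8, -0.2, -0.6]
gripper_width: 21.4
[521.67730923 264.14057198 102.27014138] [-0.77170455 -0.19981561 -0.55422048]
```

```bash
python3 -m handwheel '[[0,[0,1,0],[0,0,0]],[0,[0,1,0],[0,0,0]],[0,[0,1,0],[0,0,0]],[0,[0,0.7,0],[0,0,0]],[0,[0,0.7,0],[0,0,0]],[0,[0,0.5,0],[0,0,0]],[0,[0,0.5,0],[0,0,0]],[0,[0,0,0],[0,0,0]],[0,[0,0,0],[0,0,0]],[0,[0,0,0],[0,0,0]]]' 45
python3 -c "
from workcell import env;s=env.state();print(s['ee_pos'],s['force'])"
```

```text
time_s: 31.52
ee_pos: [521.7, 264.2, 97.8]
ee_rot: [-90.0, 0.0, -156.1]
force: [-1.9, -2.0, 5.5]
gripper_width: 21.9
[521.74622632 264.1657545   97.80511358] [-1.92388383 -1.97339793  5.48434985]
```

```bash
python3 -m handwheel '[[0.27,[0,0,0],[0,0,0]],[0.3,[0,0,0],[0,0,0]],[0.35,[0,0,0],[0,0,0]],[0.45,[0,0,0],[0,0,0]],[0.5,[0,0,0],[0,0,0]],[0.5,[0,0,0],[0,0,0]],[0.5,[0,-5,0],[0,0,0]],[0.5,[0,-10,0],[0,0,0]],[0.5,[0,-15,0],[0,0,0]],[0.5,[0,-15,0],[0,0,0]]]' 20
python3 -m handwheel '[[0.5,[0,-15,0],[0,0,0]],[0.5,[0,-20,0],[0,0,0]],[0.5,[0,-20,0],[0,0,0]],[0.5,[0,-20,0],[0,0,0]],[0.5,[0,-20,0],[0,0,0]],[0.5,[0,-10,0],[0,0,0]],[0.5,[25,0,0],[0,0,0]],[0.5,[30,0,0],[0,0,0]],[0.5,[30,0,0],[0,0,0]],[0.5,[30,0,0],[0,0,0]]]' 20
python3 - <<'E'
from h import *
st=env.state();print(st['ee_pos'],st['force'],st['gripper_width'])
for n in('side','scene'): save(env.grab_frame(n),n+'22')
E
```

```text
time_s: 32.35
ee_pos: [521.8, 264.2, 143.3]
ee_rot: [-90.0, -0.0, -156.1]
force: [0.7, -0.1, -0.8]
gripper_width: 45.8
time_s: 33.18
ee_pos: [415.3, 216.9, 247.1]
ee_rot: [-90.0, -0.0, -156.1]
force: [-0.2, 0.4, 0.1]
gripper_width: 45.8
[415.29348269 216.90508248 247.13286962] [-0.21163842  0.37887319  0.14531499] 45.75648511078598
```

View pics/side22.png

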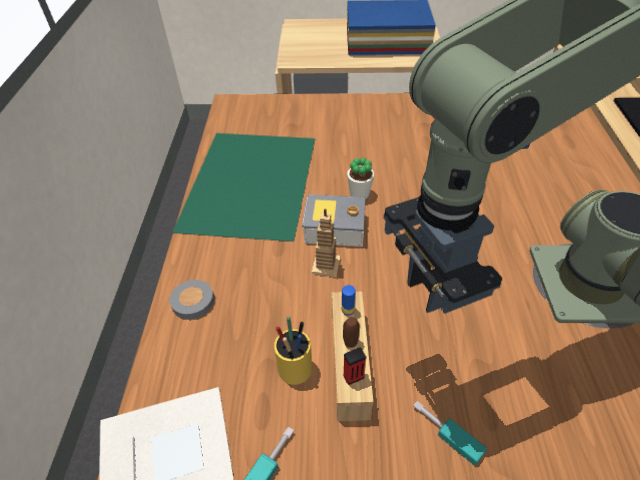

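View pics/scene22.png

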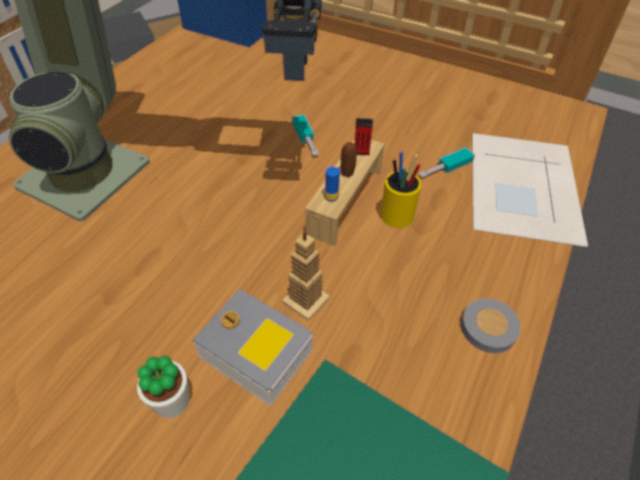

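```bash
python3 - <<'E'
from h import *
f=cv2.imread('pics/scene22.png')[:,:,::-1]
a=f[280:360,190:270]; b=f[90:200,300:420]
crop(f,'s22a',190,270,290,345,5); crop(f,'s22b',300,100,440,205,5)
E
```

```text
(no output)
```

View pics/s22b.png

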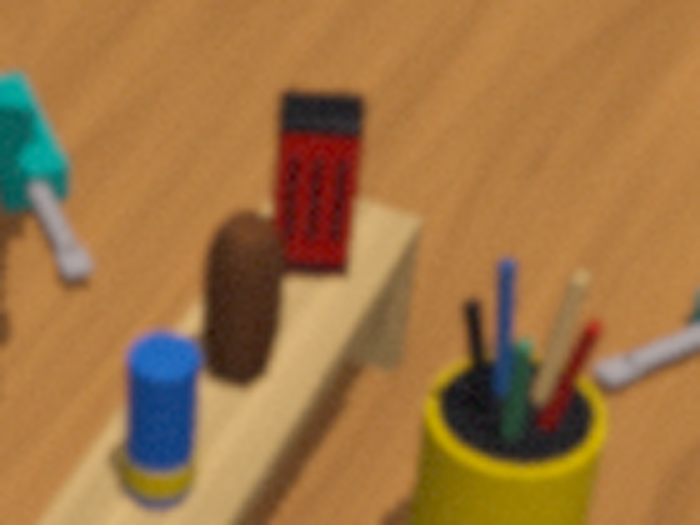

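View pics/s22a.png

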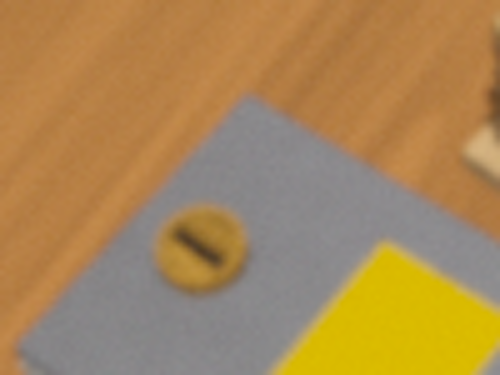

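The red screwdriver is upright in its hole, with the handle on the board at about (365,135) in the scene picture. The cover is shut and the slot at about (230,320) lies near the cover's x direction, so I am handing the job in.

```bash
python3 -c "
from workcell import env
print(env.job_done(), env.state()['time_s'])"
```

```text
the job is handed in; nothing more can be done
the job is handed in; nothing more can be done
```

I shut the cover, drove the screw clockwise to its stop, and put the red screwdriver back in its rack hole. The job was handed in at about 33 s of robot time.

- **Cover:** I pressed it down with the shut fingers until it met the rim at about 58.6 mm with 16 N. It stayed shut in every later picture.
- **Screw:** I kept the bit in the slot with 11–16 N. Near the end the depth stopped changing while the torque rose from about 0.05 to 0.21 N m, which I took as the hard stop. The slot turned about 159° (2.8 rad). The TCP sank about 4.4 mm, which alone would mean about 2.6 rad. I did not measure the head's height separately.
- **Screwdriver:** It is turned half round about its axis from how it stood. The handle met the board at the same height as when I picked it up. The last pictures show it upright and released.
- **Other things:** In the last pictures the awl, nut driver, tower, plant and pencil cup look unmoved. The gripper is clear and empty.

**Disagreement:** The two turquoise look-alikes appear upright in the first pictures and lie on the desk in the last ones. I never gripped or approached them to handle them. One already seemed to be lying down in a wrist picture taken at 8.9 s. I think they tipped over on their own, but I did not check this.

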